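Build up a gearbox shaft: collar, recessed ring, hold-down shut

ROBOT

A 6-joint arm with a two-finger parallel gripper is mounted at the origin on the work surface. World frame = base frame: x ahead of the robot, y to its left, z up, the work surface at z = 0. Lengths are in mm, angles in rad, forces in N, time in s.
With the tool pointing down it reaches from about 275 to 850 mm from the base axis. Payload 5.2 kg.
Tool frame: the origin (TCP) lies at the very end of the fingers, on their centre line; the grasp point (between the pads) lies 19 mm behind it; z points along the fingers, y is the line along which they close (so a half turn about z gives the same grasp; the last joint's range is limited). The gripper opens to 85 mm and grips with 20 to 120 N. Pads are 22 mm wide; open, the fingers measure 114 mm over their backs; the gripper's body (76 mm by 85 mm) begins 54 mm behind the grasp point. The pads swing forward as they close: fully open they stand 13 mm farther back than shut.
Start: joints at [1.098, 0.259, 1.535, -0, 1.348, -0.203], TCP at [146.574, 530.114, 231.31] pointing down, gripper open.
Joint ranges: [-3.14, 3.14], [-0.91, 2.08], [0.19, 2.58], [-1.22, 4.36], [0.22, 2.71], [-3.12, 3.12]. Speed limits (rad/s): [2.57, 2.57, 3.14, 3.14, 3.14, 3.14].

INTERFACE

Orientations are given as a 3x3 rotation matrix whose columns are the frame's x, y, z axes.
In Python, from station import r, eyes gives the robot as it stands. The module is installed in compiled form; this text tells all that it offers.
- The arm moves only by the tool jog_arm, never from a script. Its argument "moves" is a list of rows, each an object of numbers: "tx", "ty", "tz": the shift along the world's x, y, z in units of 20 cm (1.0 is 20 cm); "twist": the turn about the world's z in units of 180 degrees (1.0 is 180 degrees); "claw": the opening, from -1 (shut) to 1 (fully open). A call has 1 to 10 rows; each row shifts and turns the commanded pose from where the row before left it; what a row does not reach is not made up. A row lasts 1/10 s, in which the tool goes at most 50 mm and 8.59 degrees, less where a joint would pass 70% of its speed; a pose out of reach is approached as far as the arm can. A call with a number of a shift or a turn outside -1 to 1 is refused whole. A call with a gripper value outside its range is refused whole. The fingers move at their own pace and stop on an object; "grip_force" is the grip in N (left out, the last holds). Time passes only in rows, so rows that do not move let the fingers close. It gives the time, the measured TCP pose, the force, the opening and the grip force at its end, in the units of the state.
- r.read_state(): the state, without advancing time (a new reading comes with each control period).
- eyes.camera(name): name is "scene" or "top" or "wrist"; returns a dict with "frame" (420x560x3 uint8, red, green, blue), "z_map" (420x560 float32, mm along the optical axis (not along the pixel's ray), 0 where there is no reading), "camera_matrix" (3x3 intrinsics, pixels), "origin" and "rotation" of the camera in the world; the wrist camera has in their place "T_tool_cam" (4x4, takes a point from camera to tool coordinates, whose origin is the TCP and whose axes are the flange's). Camera axes: x right, y down, z forward; pixel columns grow to the right and rows downward; lengths in mm; the calibration is good to about 2 mm. The wrist camera is an equidistant fisheye: a pixel r from the principal point sees the ray r / f radians off the axis. A picture is of the moment at which its call begins: read the wrist's pose just before it.
- r.hand_in(): hands the job in; it is judged then, once.
The state is a dict: "time": time; "joint_positions": joint angles; "qd": joint speeds; "effort": joint torques, N m; "ee_pos": TCP position; "orientation": TCP orientation; "ft_force": force on the tool from outside, world axes, zero at the start; "ft_torque": the same for the moment, N m; "finger_gap": finger opening in mm; "finger_force": force on a finger pad.
Only numpy, scipy, OpenCV 4.12 (cv2) and the standard library are available. Lean on these libraries where they do the work, as an engineer would, in place of code of your own. Each camera call takes 0.05 s, during which the arm holds its last target. There are 200 camera calls.

TASK

On the green assembly stand, thread the thick wide-bored collar from the bench down the stepped shaft until it is fully home on the base plate, then the large recessed ring from the wooden rack, recess downwards, until it is fully home on the collar; it stands on edge in the rack, so you will have to lay it down flat and take it again by its rim. Then swing the hold-down loop all the way down over them, and leave the other parts and tools on the bench where they are.

Things in the scene. Friction and masses are not known exactly. Their poses are not given: they have to be found in the camera images.
- stand: Green assembly stand fixed to the bench. Origin on the shaft's axis at the plate's underside (bench level), z up. Plate 130 mm (y) by 175 mm (x -70 to +105), 12 mm thick. Shaft: 31 mm diameter shoulder up to z = 39 mm. Clamp cheeks at x 65 to 91 mm, up to z = 68 mm, the open clamp above them up to 212 mm: so bring rings over the shaft with the fingers closing along the stand's y.
- shaft_tip (a point): Top centre of the shaft, z = 61 mm of the stand: the tip of a 20 mm diameter spigot, 22 mm long, that stands on the 31 mm diameter shoulder. Spigot tip and shoulder rim are chamfered 1.5 mm.
- clamp (a joint): Angle of the hinged hold-down loop: 0 = down, level over the stack; grows as it swings up, at most 1.9 rad (leaning back to +x). Stiff hinge along the stand's y, stays where left; about 3 N at the handle moves it. Closed, it reaches along the stand's -x: a steel loop 8 mm thick, 46 mm wide, legs either side of the spigot. It gets to 0 only over rings fully home (1 mm to spare).
- clamp_hinge (a point): Point on the clamp's hinge axis: at x = 78, y = 0, z = 55 mm in the stand's frame; its axes are the stand's.
- clamp_handle (a point): Middle of the clamp's round rubber handle (14 mm thick, from 118 to 157 mm from the hinge axis), on its centre line, 138 mm from the hinge axis. Moves with the clamp.
- collar: Plain thick steel collar lying flat on the bench: outer diameter 60 mm, bore 32.4 mm, 20 mm high, 0.3 kg. Origin at the centre of its underside, z along its axis. Goes on first; home, its underside lies on the base plate at z = 12 mm of the stand. Both faces alike.
- recessed_ring: Large steel ring: outer diameter 64 mm, 18 mm thick, 0.36 kg, bore 21.4 mm, with a 33 mm recess 8 mm deep in one face. Origin at the centre of the recessed face; z points from it to the plain face. Starts on edge in a rack slot, z along the rack's +x, centre 39 mm and top 70 mm above the bench. Home, z is up and the origin at z = 32 mm of the stand, the recess over the shoulder.
- rack: Fixed wooden rack, 138 mm (x) by 100 mm (y), origin at the centre of its underside. Two slots along its y, at x = -37.5 and +37.5 mm, floors 8 mm up, each with a ring on edge; which is in which varies. The cheeks along the slots end 30 mm above the bench, the posts at the slots' ends 58 mm, so a ring is lifted out across its thickness, at the top. The bench between rack and stand is clear.
- small_ring: Bystander in the other slot of the rack: plain steel ring, outer diameter 50 mm, 18 mm thick. Origin at the centre of one face, z along its axis. Stays in the rack.
- bushing: Bystander on the bench near the collar: taller, slimmer steel bushing, outer diameter 46 mm, bore 24 mm, 34 mm high. Origin at the centre of its underside. Stays where it is.
- wrench: Bystander: steel spanner 200 mm long, lying beyond the rack. Origin at its middle.
- screwdriver: Bystander: screwdriver with a blue handle, 200 mm long, lying beyond the stand. Origin at its middle.
- hammer: Bystander: hammer with a wooden handle, 260 mm long, lying at the far right. Origin at its middle.
- brush: Bystander: brush 200 mm long, lying at the near right. Origin at its middle.
- tape: Bystander: yellow tape measure, 65 x 35 x 55 mm high, beyond the clear patch of bench. Origin at the centre of its underside.
- spray_can: Bystander: spray can, 60 mm diameter, 190 mm high, standing beyond the rack. Origin at the centre of its underside.
Not all that is in view belongs to the job. What is shaped like the collar but black or purple is not meant.

How it is judged:
By the outcome, as a careful person would: the job done as asked, in the order asked, and still so for the second after the job is handed in, with the robot touching nothing.
It also fails if it takes over 72 s, if anything falls off the work surface, if the arm or the gripper's body presses on something with over 40 N, if the wrist force passes 120 N, or if a joint passes its speed limit or range.

## Working session

There is one attempt and no reset: what is moved stays moved. The work goes in short steps, Python scripts to look and compute and a tool call to move; the robot and the scene stay as the last step left them, time stands still between calls to the robot, and variables do not carry over. Pictures are saved under pics/ and viewed, at most 13 in all, crops included, and the job is handed in when it is done.

Besides the shell and the picture viewer there is one more tool, called after "Emit:" by a JSON object that holds its "name" and its "arguments", one argument or row to a line. jog_arm: Moves the arm, as the interface text tells. Shifts and turns lie within -1 to 1; 1 stands for 20 cm of shift or 180 degrees of turn. Its arguments: {"type":"object","properties":{"moves":{"type":"array"},"grip_force":{"type":"number"}},"required":["moves"]}

```bash
mkdir -p pics; cat > h.py <<'E'
import numpy as np, cv2
from station import r, eyes
def pts(c):
    K=c["camera_matrix"];z=c["z_map"].astype(float)
    v,u=np.mgrid[:z.shape[0],:z.shape[1]]
    P=np.stack([(u-K[0,2])/K[0,0]*z,(v-K[1,2])/K[1,1]*z,z],-1)
    W=P@np.array(c["rotation"]).T+np.array(c["origin"])
    W[z<=0]=np.nan
    return W
def save(n,f): cv2.imwrite("pics/"+n,cv2.cvtColor(f,cv2.COLOR_RGB2BGR))
E
python3 - <<'E'
from h import *
import pickle
for n in("top","scene"):
    c=eyes.camera(n); pickle.dump(c,open(n+".pkl","wb")); save(n+"0.png",c["frame"]); print(n,c["origin"],c["camera_matrix"].tolist(),np.round(c["rotation"],3).tolist())
s=r.read_state();print(s["time"],s["ee_pos"],s["orientation"],s["finger_gap"],s["ft_force"])
E
```

```text
top [ 343.37171805  -36.97211169 1164.34547084] [[408.1908395157877, 0.0, 275.84608632068404], [0.0, 408.1908395157877, 205.3419108266686], [0.0, 0.0, 1.0]] [[0.029, -0.982, 0.185], [-0.999, -0.031, -0.007], [0.013, -0.184, -0.983]]
scene [1079.35843696  436.80148816  747.62614744] [[429.7421483216072, 0.0, 273.7713463398503], [0.0, 429.7421483216072, 209.62788194672163], [0.0, 0.0, 1.0]] [[-0.652, 0.525, -0.547], [0.758, 0.445, -0.476], [-0.006, -0.725, -0.688]]
0.1 [146.34861904 529.69346955 230.55359049] [[-9.63831916e-01  2.66509781e-01 -7.57346392e-04]
 [ 2.66510637e-01  9.63830881e-01 -1.45350523e-03]
 [ 3.42580479e-04 -1.60277560e-03 -9.99998657e-01]] 85.2441277251958 [-0.3823055  -0.20743877 -0.7949819 ]
```

View pics/top0.png

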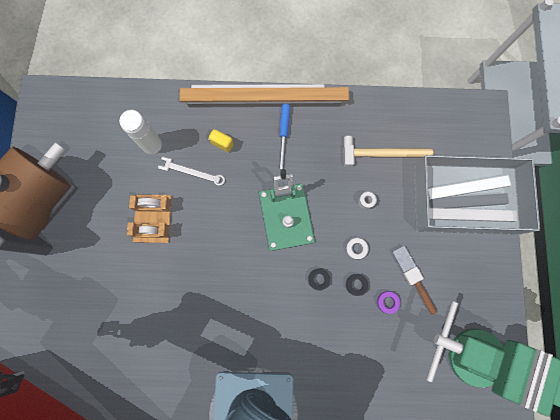

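View pics/scene0.png

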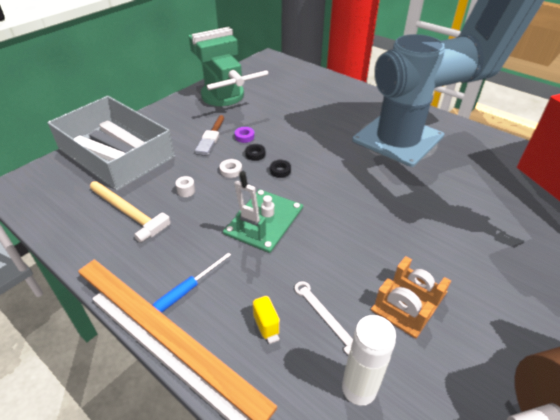

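The top view shows the green stand at (288,222), its clamp open at (284,186), and the rack at (150,218) with slots at (150,203) and (150,231).

Collar candidates:
- (358,248): silver, wide and low.
- (368,200): silver, slim and tall, so this is the bushing.
- (319,279) and (357,285): black decoys.
- (389,302): purple decoy.

I choose (358,248).

```bash
cat > m.py <<'E'
from h import *
import pickle
T=pickle.load(open("top.pkl","rb"));S=pickle.load(open("scene.pkl","rb"))
WT,WS=pts(T),pts(S)
def near(W,f,x,y,R,z0,z1):
    m=(np.hypot(W[...,0]-x,W[...,1]-y)<R)&(W[...,2]>z0)&(W[...,2]<z1); return W[m],f[m]
def circ(P):
    (a,b),R=cv2.minEnclosingCircle(P[:,:2].astype(np.float32)); return np.round([a,b,2*R,np.median(P[:,2])],1)
for n,(u,v) in dict(collar=(358,248),bush=(368,200)).items():
    w=np.nanmedian(WT[v-10:v+10,u-10:u+10].reshape(-1,3),0)
    for W,c in((WT,T),(WS,S)):
        P,_=near(W,c["frame"],w[0],w[1],45,10,45); 
        zt=np.percentile(P[:,2],80);P=P[P[:,2]>zt-4]
        print(n,len(P),circ(P), "ptp",np.round(np.ptp(P,0),1))
# stand plate: green mask
for nm,W,c in(("top",WT,T),("scene",WS,S)):
    hsv=cv2.cvtColor(c["frame"],cv2.COLOR_RGB2HSV)
    g=(hsv[...,0]>60)&(hsv[...,0]<95)&(hsv[...,1]>90)&(W[...,2]>4)&(W[...,2]<22)&(W[...,0]>150)&(W[...,0]<520)&(abs(W[...,1])<250)
    P=W[g]; rc=cv2.minAreaRect(P[:,:2].astype(np.float32)); print(nm,"plate",len(P),np.median(P[:,2]),rc, np.round(cv2.boxPoints(rc)).tolist())
    c0=rc[0]
    P,_=near(W,c["frame"],c0[0],c0[1],75,50,66)
    P2,_=near(W,c["frame"],c0[0],c0[1],110,75,230)
    print("shaft pts",len(P),np.round(P[:12]).tolist()); print("clamp",len(P2), np.round(P2.min(0)),np.round(P2.max(0)) if len(P2) else 0)
    # rack: points above 35 near rack
    w=np.nanmedian(WT[208:228,135:165].reshape(-1,3),0)
    P,col=near(W,c["frame"],w[0],w[1],110,22,80)
    h=cv2.cvtColor(col[None],cv2.COLOR_RGB2HSV)[0]
    wood=(h[:,1]>110); Q=P[wood]; rc=cv2.minAreaRect(Q[:,:2].astype(np.float32)); print("rack",rc)
    R=P[~wood]
    R=R[R[:,2]>40]; print("rings",len(R))
    lab=R[:,0]>rc[0][0]
    for L in(0,1):
        q=R[lab==L]
        if len(q): print(L,len(q),"max z",np.percentile(q[:,2],98),"mean top",np.round(q[q[:,2]>np.percentile(q[:,2],70)].mean(0)),np.round(q.min(0)),np.round(q.max(0)))
a=cv2.resize(T["frame"][180:270,250:390],None,fx=5,fy=5); save("crop1.png",a)
E
python3 m.py
```

```text
collar 209 [ 443.7 -275.4   59.6   19.8] ptp [56.6 59.1  8.6]
collar 182 [ 444.9 -273.8   61.6   20. ] ptp [59.  59.2  7.3]
bush 129 [ 580.8 -304.2   45.1   34.2] ptp [43.5 42.6  7.4]
bush 136 [ 583.9 -304.1   46.6   33.5] ptp [44.4 45.1  7.7]
top plate 626 11.33449195024366 ((488.24591064453125, -84.33056640625), (89.18035888671875, 126.72322845458984), 12.080634117126465) [[431.0, -32.0], [458.0, -156.0], [545.0, -137.0], [519.0, -13.0]]
shaft pts 41 [[519.0, -74.0, 61.0], [519.0, -76.0, 64.0], [520.0, -79.0, 59.0], [520.0, -82.0, 59.0], [516.0, -71.0, 62.0], [516.0, -74.0, 61.0], [517.0, -77.0, 58.0], [517.0, -79.0, 60.0], [517.0, -82.0, 61.0], [517.0, -85.0, 61.0], [514.0, -71.0, 59.0], [513.0, -74.0, 62.0]]
clamp 91 [584. -83.  75.] [597. -41. 133.]
rack ((512.3961181640625, 308.0274658203125), (110.564208984375, 99.10391235351562), 0.7863271236419678)
rings 377
0 160 max z 59.08414502659442 mean top [476. 317.  57.] [457. 258.  40.] [493. 359.  60.]
1 217 max z 71.40181769379811 mean top [549. 308.  69.] [531. 259.  40.] [568. 359.  74.]
scene plate 626 12.026200145185214 ((486.25909423828125, -80.05340576171875), (87.50634765625, 128.9176788330078), 9.233222961425781) [[433.0, -23.0], [453.0, -151.0], [540.0, -137.0], [519.0, -9.0]]
shaft pts 60 [[510.0, -86.0, 60.0], [508.0, -84.0, 60.0], [507.0, -82.0, 60.0], [508.0, -79.0, 63.0], [506.0, -77.0, 62.0], [518.0, -85.0, 63.0], [515.0, -85.0, 61.0], [513.0, -83.0, 60.0], [512.0, -81.0, 61.0], [510.0, -80.0, 60.0], [511.0, -76.0, 63.0], [507.0, -76.0, 61.0]]
clamp 20 [585. -77.  75.] [596. -40. 107.]
rack ((514.924072265625, 310.1183166503906), (113.54792785644531, 99.73255920410156), 0.5933712720870972)
rings 725
0 241 max z 59.170531030145 mean top [477. 307.  57.] [457. 260.  40.] [496. 358.  60.]
1 484 max z 71.8106928714479 mean top [553. 311.  69.] [535. 260.  40.] [571. 346.  73.]
```

View pics/crop1.png

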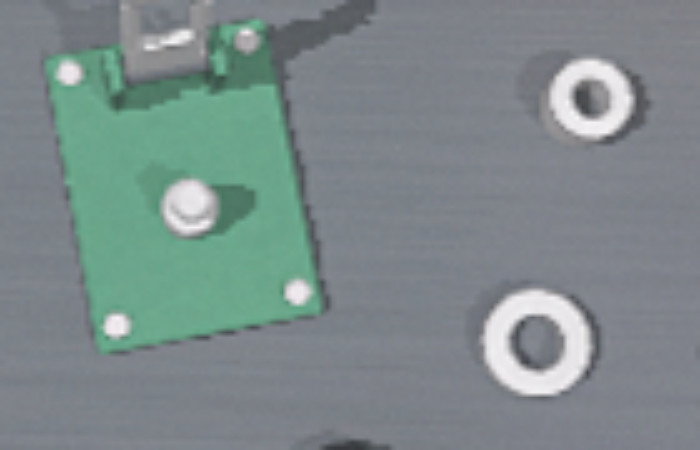

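The crop shows the collar as the wide low ring at (538,342), and the slim bushing at (590,98) is a separate part. The choice of collar holds. My plate mask cut off at x=520, so I'll redo the stand and also check which way the ring's recess faces.

```bash
cat > m2.py <<'E'
from m import *
print("=====")
def ray(c,uv,z):
    K=c["camera_matrix"];d=np.array(c["rotation"])@np.array([(uv[0]-K[0,2])/K[0,0],(uv[1]-K[1,2])/K[1,1],1]);o=np.array(c["origin"])
    return o+d*(z-o[2])/d[2]
for nm,W,c in(("top",WT,T),("scene",WS,S)):
    hsv=cv2.cvtColor(c["frame"],cv2.COLOR_RGB2HSV)
    g=(hsv[...,0]>60)&(hsv[...,0]<95)&(hsv[...,1]>70)&(W[...,2]>6)&(W[...,2]<18)&(W[...,0]>400)&(W[...,0]<680)&(abs(W[...,1]+80)<130)
    rc=cv2.minAreaRect(W[g][:,:2].astype(np.float32)); print(nm,rc)
    a=(W[...,2]>56)&(W[...,2]<66)&(np.hypot(W[...,0]-513,W[...,1]+78)<20)
    P=W[a];print("tip",len(P),circ(P),"ptp",np.ptp(P,0), "mean",P.mean(0), "rayc",ray(c,np.argwhere(a).mean(0)[::-1],61))
    a=(W[...,2]>10.)&(W[...,2]<28)&(np.hypot(W[...,0]-444,W[...,1]+275)<40)
    # collar top face outline by rays
    P=W[a&(W[...,2]>16)]; print("collar",P.mean(0))
    a=(W[...,2]>75)&(W[...,2]<230)&(np.hypot(W[...,0]-600,W[...,1]+65)<90);P=W[a];
    for z in range(75,225,25):
        q=P[(P[:,2]>=z)&(P[:,2]<z+25)]
        if len(q):print("clamp",z,len(q),np.round(q.mean(0)),np.round(q.min(0)),np.round(q.max(0)))
    w=(hsv[...,1]>110)&(hsv[...,0]<25)&(W[...,2]>50)&(np.hypot(W[...,0]-513,W[...,1]-309)<110)
    n,l,st,ce=cv2.connectedComponentsWithStats(w.astype(np.uint8))
    for i in range(1,n):
        if st[i,4]>8: print("post",st[i,4],np.round(W[l==i].mean(0)),)
save("crop2.png",cv2.resize(S["frame"][255:335,360:460],None,fx=6,fy=6))
E
python3 m2.py | sed -n '/=====/,$p'
```

```text
=====
top ((528.9290771484375, -75.28877258300781), (174.03115844726562, 129.05630493164062), 12.313575744628906)
tip 40 [510.9 -78.8  19.2  60.3] ptp [16.91477297 16.72198788  8.775194  ] mean [511.29696662 -78.74843152  60.24237874] rayc [511.1792161  -78.71784166  61.        ]
collar [ 443.52404944 -275.16035025   19.54268727]
clamp 75 74 [590. -61.  89.] [584. -82.  75.] [598. -38.  99.]
clamp 100 30 [593. -63. 111.] [587. -83. 100.] [600. -38. 124.]
clamp 125 28 [596. -60. 138.] [589. -82. 126.] [602. -38. 147.]
clamp 150 75 [601. -59. 167.] [593. -81. 150.] [612. -37. 175.]
clamp 175 24 [601. -58. 186.] [596. -72. 175.] [605. -42. 200.]
clamp 200 28 [607. -58. 207.] [601. -64. 201.] [613. -51. 211.]
post 68 [550. 351.  56.]
post 65 [551. 266.  57.]
post 68 [474. 349.  57.]
post 77 [476. 266.  57.]
scene ((530.9654541015625, -72.24944305419922), (176.5618133544922, 129.11500549316406), 11.509652137756348)
tip 46 [515.2 -77.6  19.5  60.4] ptp [18.33881499 17.77314568  8.26643347] mean [515.19447758 -76.50107946  60.27719323] rayc [515.79997454 -75.95166482  61.        ]
collar [ 446.8354274  -273.21085121   19.7882739 ]
clamp 75 150 [596. -59.  89.] [585. -81.  75.] [604. -37. 100.]
clamp 100 78 [599. -57. 113.] [587. -82. 100.] [607. -36. 125.]
clamp 125 81 [602. -58. 138.] [592. -82. 125.] [609. -35. 150.]
clamp 150 147 [606. -55. 166.] [593. -81. 150.] [614. -35. 175.]
clamp 175 57 [610. -54. 187.] [603. -62. 176.] [615. -49. 199.]
clamp 200 41 [611. -54. 206.] [604. -61. 200.] [617. -50. 211.]
post 113 [480. 268.  57.]
post 138 [554. 269.  57.]
post 135 [480. 353.  57.]
post 156 [554. 353.  57.]
```

View pics/crop2.png

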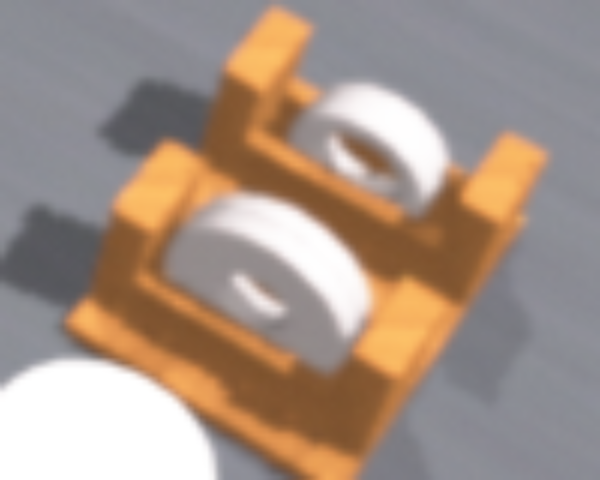

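Crop 2 shows the large ring in the near slot at about (270,270). Its +x face has a small bore about a third of the ring's width, so that is the plain face and the recess faces -x. Rack yaw is about 0, stand yaw about 12°, the shaft is near (513,-78) and the collar near (444.7,-274.4). The sizes and heights agree with those given, so I'll move now.

Emit:
{"name": "jog_arm", "arguments": {
  "moves": [
    {"tx":0.0745,"ty":-0.2,"twist":0.0382,"claw":1},
    {"tx":0.0745,"ty":-0.2,"twist":0.0382,"claw":1},
    {"tx":0.0745,"ty":-0.2,"twist":0.0382,"claw":1},
    {"tx":0.0745,"ty":-0.2,"twist":0.0382,"claw":1},
    {"tx":0.0745,"ty":-0.2},
    {"tx":0.0745,"ty":-0.2},
    {"tx":0.0745,"ty":-0.2},
    {"tx":0.0745,"ty":-0.2},
    {"tx":0.0745,"ty":-0.2},
    {"tx":0.0745,"ty":-0.2}
  ]
}}

```text
invalid input at $.moves[0]: expected keys tx, ty, tz, twist, claw
```

Emit:
{"name": "jog_arm", "arguments": {
  "moves": [
    {"tx":0.0745,"ty":-0.2},
    {"tx":0.0745,"ty":-0.2},
    {"tx":0.0745,"ty":-0.2},
    {"tx":0.0745,"ty":-0.2},
    {"tx":0.0745,"ty":-0.2},
    {"tx":0.0745,"ty":-0.2},
    {"tx":0.0745,"ty":-0.2},
    {"tx":0.0745,"ty":-0.2,"tz":-0.13},
    {"tx":0.0745,"ty":-0.2,"tz":-0.13},
    {"tx":0.0745,"ty":-0.2,"tz":-0.13}
  ]
}}

```text
invalid input at $.moves[0]: expected keys tx, ty, tz, twist, claw
```

```bash
python3 - <<'E'
from h import *
s=r.read_state();print(s["time"],s["ee_pos"],s["orientation"].round(3).tolist() if hasattr(s["orientation"],"round") else s["orientation"],s["joint_positions"])
c=eyes.camera("wrist");print(c["camera_matrix"],c["T_tool_cam"]);save("w1.png",c["frame"])
import pickle;pickle.dump((s,c),open("w1.pkl","wb"))
E
```

```text
0.1 [146.34861904 529.69346955 230.55359049] [[-0.964, 0.267, -0.001], [0.267, 0.964, -0.001], [0.0, -0.002, -1.0]] [ 1.09820830e+00  2.59285580e-01  1.53596343e+00  1.30340977e-05
  1.34798257e+00 -2.02820272e-01]
[[325.1922621    0.         281.60268412]
 [  0.         325.1922621  202.56664423]
 [  0.           0.           1.        ]] [[ 3.50593990e-04 -9.58877048e-01 -2.83821570e-01  7.19190177e+01]
 [ 9.99999935e-01  3.58939981e-04  2.26010236e-05  5.29239049e-01]
 [ 8.02033060e-05 -2.83821559e-01  9.58877112e-01 -1.41610898e+02]
 [ 0.00000000e+00  0.00000000e+00  0.00000000e+00  1.00000000e+00]]
```

View pics/w1.png

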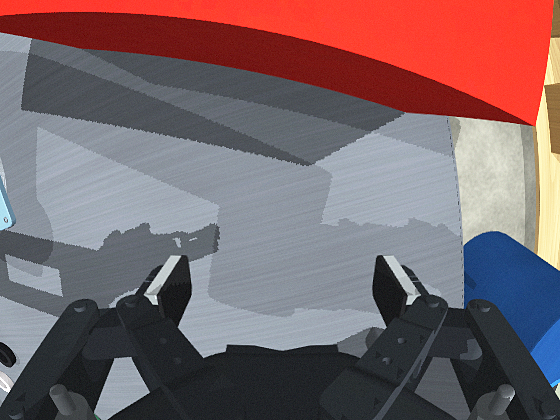

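The moves were refused because every row needs all five keys. The arm is still at its start, and the picture shows only the open fingers, at (175,280) and (390,280), over empty bench.

Emit:
{"name": "jog_arm", "arguments": {
  "moves": [
    {"tx":0.0745,"ty":-0.2,"tz":0,"twist":0.0382,"claw":1},
    {"tx":0.0745,"ty":-0.2,"tz":0,"twist":0.0382,"claw":1},
    {"tx":0.0745,"ty":-0.2,"tz":0,"twist":0.0382,"claw":1},
    {"tx":0.0745,"ty":-0.2,"tz":0,"twist":0.0382,"claw":1},
    {"tx":0.0745,"ty":-0.2,"tz":0,"twist":0,"claw":1},
    {"tx":0.0745,"ty":-0.2,"tz":0,"twist":0,"claw":1},
    {"tx":0.0745,"ty":-0.2,"tz":0,"twist":0,"claw":1},
    {"tx":0.0745,"ty":-0.2,"tz":0,"twist":0,"claw":1},
    {"tx":0.0745,"ty":-0.2,"tz":0,"twist":0,"claw":1},
    {"tx":0.0745,"ty":-0.2,"tz":0,"twist":0,"claw":1}
  ]
}}

```text
time: 1.15
ee_pos: [295.6, 128.6, 231.4]
orientation: [[-0.978, -0.209, 0.001], [-0.209, 0.978, 0.0], [-0.001, -0.0, -1.0]]
ft_force: [0.4, 0.4, -0.8]
finger_gap: 85.6
finger_force: 0.0
```

Emit:
{"name": "jog_arm", "arguments": {
  "moves": [
    {"tx":0.0745,"ty":-0.2,"tz":0,"twist":0,"claw":1},
    {"tx":0.0745,"ty":-0.2,"tz":0,"twist":0,"claw":1},
    {"tx":0.0745,"ty":-0.2,"tz":0,"twist":0,"claw":1},
    {"tx":0.0745,"ty":-0.2,"tz":0,"twist":0,"claw":1},
    {"tx":0.0745,"ty":-0.2,"tz":0,"twist":0,"claw":1},
    {"tx":0.0745,"ty":-0.2,"tz":0,"twist":0,"claw":1},
    {"tx":0.0745,"ty":-0.2,"tz":-0.1,"twist":0,"claw":1},
    {"tx":0.0745,"ty":-0.2,"tz":-0.1,"twist":0,"claw":1},
    {"tx":0.0745,"ty":-0.2,"tz":-0.1,"twist":0,"claw":1},
    {"tx":0.0745,"ty":-0.2,"tz":-0.1,"twist":0,"claw":1}
  ]
}}

```text
time: 2.15
ee_pos: [444.8, -271.6, 150.3]
orientation: [[-0.978, -0.208, -0.0], [-0.208, 0.978, 0.0], [-0.0, 0.0, -1.0]]
ft_force: [0.5, 0.8, 0.3]
finger_gap: 85.4
finger_force: 0.0
```

```bash
cat >> h.py <<'E'
def wpts(c,s):
    K=c["camera_matrix"];z=c["z_map"].astype(float);f=K[0,0]
    v,u=np.mgrid[:z.shape[0],:z.shape[1]];a,b=u-K[0,2],v-K[1,2];R=np.hypot(a,b)+1e-9
    t=np.tan(np.minimum(R/f,1.5));P=np.stack([a/R*t*z,b/R*t*z,z],-1)
    M=np.array(c["T_tool_cam"]);P=P@M[:3,:3].T+M[:3,3]
    W=P@np.array(s["orientation"]).T+np.array(s["ee_pos"]);W[z<=0]=np.nan
    return W
def st():
    s=r.read_state();R=np.array(s["orientation"]);print("t",round(s["time"],2),"pos",np.round(s["ee_pos"],1),"yawx",round(float(np.degrees(np.arctan2(R[1,0],R[0,0]))),2),"gap",round(s["finger_gap"],1),"F",np.round(s["ft_force"],1),"M",np.round(s["ft_torque"],2),"ff",np.round(s["finger_force"],1),"q",np.round(s["joint_positions"],2));return s
E
python3 - <<'E'
from h import *
s=st();c=eyes.camera("wrist");W=wpts(c,s)
a=(W[...,2]>14)&(W[...,2]<26)&(np.hypot(W[...,0]-445,W[...,1]+274)<45)
P=W[a];q,R=cv2.minEnclosingCircle(P[:,:2].astype(np.float32));print(len(P),np.median(P[:,2]),q,R,P.mean(0))
save("w2.png",c["frame"])
E
```

```text
t 2.15 pos [ 444.8 -271.6  150.3] yawx -167.99 gap 85.4 F [0.5 0.8 0.3] M [-0.01 -0.   -0.  ] ff 0.0 q [-0.76  0.28  1.72  0.    1.14 -2.54]
2563 18.863058745280426 (444.4775085449219, -275.4581604003906) 30.014732360839844 [ 443.33817448 -275.46762816   18.78006267]
```

Emit:
{"name": "jog_arm", "arguments": {
  "moves": [
    {"tx":-0.002,"ty":-0.019,"tz":-0.1,"twist":0,"claw":1},
    {"tx":0,"ty":0,"tz":-0.15,"twist":0,"claw":1},
    {"tx":0,"ty":0,"tz":-0.15,"twist":0,"claw":1},
    {"tx":0,"ty":0,"tz":-0.15,"twist":0,"claw":1},
    {"tx":0,"ty":0,"tz":-0.1,"twist":0,"claw":1},
    {"tx":0,"ty":0,"tz":-0.06,"twist":0,"claw":1},
    {"tx":0,"ty":0,"tz":-0.03,"twist":0,"claw":1},
    {"tx":0,"ty":0,"tz":0,"twist":0,"claw":-1},
    {"tx":0,"ty":0,"tz":0,"twist":0,"claw":-1},
    {"tx":0,"ty":0,"tz":0,"twist":0,"claw":-1}
  ],
  "grip_force": 60
}}

```text
time: 3.2
ee_pos: [445.0, -274.4, 4.9]
orientation: [[-0.978, -0.209, 0.002], [-0.209, 0.978, -0.002], [-0.001, -0.002, -1.0]]
ft_force: [-0.5, -0.4, 3.8]
finger_gap: 56.5
finger_force: 64.7
```

Emit:
{"name": "jog_arm", "arguments": {
  "moves": [
    {"tx":0,"ty":0,"tz":0,"twist":0,"claw":-1},
    {"tx":0,"ty":0,"tz":0,"twist":0,"claw":-1},
    {"tx":0,"ty":0,"tz":0,"twist":0,"claw":-1}
  ]
}}

```text
time: 3.5
ee_pos: [445.0, -274.4, 4.9]
orientation: [[-0.978, -0.209, 0.002], [-0.209, 0.978, -0.002], [-0.002, -0.002, -1.0]]
ft_force: [-0.7, 0.1, 5.6]
finger_gap: 56.6
finger_force: 64.9
```

Emit:
{"name": "jog_arm", "arguments": {
  "moves": [
    {"tx":0,"ty":0,"tz":0.05,"twist":0,"claw":-1},
    {"tx":0,"ty":0,"tz":0.15,"twist":0,"claw":-1},
    {"tx":0,"ty":0,"tz":0.2,"twist":0,"claw":-1},
    {"tx":0,"ty":0,"tz":0.2,"twist":0,"claw":-1}
  ]
}}

```text
time: 3.9
ee_pos: [443.5, -273.0, 124.7]
orientation: [[-0.978, -0.209, -0.001], [-0.209, 0.978, 0.001], [0.001, 0.001, -1.0]]
ft_force: [0.5, -0.3, -3.8]
finger_gap: 56.5
finger_force: 65.8
```

```bash
python3 - <<'E'
from h import *
s=st();c=eyes.camera("wrist");W=wpts(c,s);save("w3.png",c["frame"])
R=np.array(s["orientation"]);L=(W-np.array(s["ee_pos"]))@R
# silver bright points near tool
a=(abs(L[...,0])<45)&(abs(L[...,1])<40)&(abs(L[...,2]+12)<16)
f=c["frame"].astype(int);m=a&(f.min(-1)>110)&(np.ptp(f,-1)<40)
P=L[m];print(len(P),P.min(0),P.max(0),np.median(P,0))
for nm in("top","scene"):
    k=eyes.camera(nm);V=pts(k);b=(np.hypot(V[...,0]-445,V[...,1]+275)<60)&(V[...,2]>-10)&(V[...,2]<130);Q=V[b&(k["frame"].min(-1)>130)];print(nm,len(Q),Q.mean(0) if len(Q) else 0,np.ptp(Q,0) if len(Q) else 0)
E
```

```text
t 3.9 pos [ 443.5 -273.   124.7] yawx -167.96 gap 56.5 F [ 0.5 -0.3 -3.8] M [-0.04  0.01 -0.05] ff 65.8 q [-0.77  0.31  1.75  0.    1.09 -2.55]
10964 [-29.57146903 -39.58952898 -27.9261188 ] [30.47325025 37.84138275  3.99291095] [  7.09346907   0.51612402 -13.73326344]
top 27 [ 450.85267941 -272.61752166   -0.71899989] [113.71274705 104.89414081   7.98129988]
scene 720 [ 445.08960853 -279.38613898    5.68603974] [118.99675338 114.53462442 134.65075365]
```

View pics/w3.png

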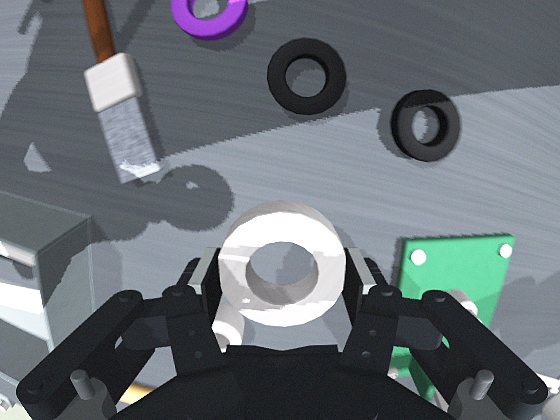

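The collar is held squarely, centred at (283,262), with its underside about 5 mm below the TCP. Next I hover beside the stand so the wrist camera can measure the shaft.

Emit:
{"name": "jog_arm", "arguments": {
  "moves": [
    {"tx":0.14,"ty":0.088,"tz":0,"twist":0,"claw":-1},
    {"tx":0.14,"ty":0.088,"tz":0,"twist":0,"claw":-1},
    {"tx":0.14,"ty":0.088,"tz":0,"twist":0,"claw":-1},
    {"tx":0.14,"ty":0.088,"tz":0,"twist":0,"claw":-1},
    {"tx":0.14,"ty":0.088,"tz":0,"twist":0,"claw":-1},
    {"tx":0,"ty":0,"tz":0,"twist":0,"claw":-1}
  ]
}}

```text
time: 4.65
ee_pos: [586.1, -182.6, 121.3]
orientation: [[-0.977, -0.212, -0.001], [-0.212, 0.977, 0.002], [0.0, 0.002, -1.0]]
ft_force: [-0.7, -0.6, -4.3]
finger_gap: 56.6
finger_force: 65.8
```

```bash
cat > shaft.py <<'E'
from h import *
s=st();c=eyes.camera("wrist");W=wpts(c,s);save("w4.png",c["frame"])
N=np.hypot(W[...,0]-513,W[...,1]+78)
for lo,hi,R in((56,66,16),(34,44,22)):
    P=W[(W[...,2]>lo)&(W[...,2]<hi)&(N<R)]
    if len(P)>5:
        q,rad=cv2.minEnclosingCircle(P[:,:2].astype(np.float32));print(lo,len(P),np.median(P[:,2]),np.round(q,1),round(2*rad,1),P.mean(0).round(1))
f=cv2.cvtColor(c["frame"],cv2.COLOR_RGB2HSV)
g=(f[...,0]>60)&(f[...,0]<95)&(f[...,1]>70)&(W[...,2]>8)&(W[...,2]<16)
rc=cv2.minAreaRect(W[g][:,:2].astype(np.float32));print(rc,np.median(W[g][:,2]))
E
python3 shaft.py
```

```text
t 4.65 pos [ 586.1 -182.6  121.3] yawx -167.78 gap 56.6 F [-0.7 -0.6 -4.3] M [-0.03  0.05 -0.01] ff 65.8 q [-0.48  0.46  1.52  0.    1.16 -2.27]
56 553 59.822616815100375 [513.5 -78.6] 19.8 [513.4 -79.5  59.6]
34 596 37.88588987467963 [513.1 -78.4] 31.6 [513.5 -84.8  38. ]
((529.946533203125, -74.68771362304688), (173.70799255371094, 130.55477905273438), 12.299076080322266) 10.97456130512876
```

Emit:
{"name": "jog_arm", "arguments": {
  "moves": [
    {"tx":-0.122,"ty":-0.026,"tz":0,"twist":0,"claw":-1},
    {"tx":-0.122,"ty":-0.026,"tz":0,"twist":0,"claw":-1},
    {"tx":-0.039,"ty":0.19,"tz":0,"twist":0,"claw":-1},
    {"tx":-0.039,"ty":0.19,"tz":0,"twist":0,"claw":-1},
    {"tx":-0.039,"ty":0.19,"tz":0,"twist":0,"claw":-1},
    {"tx":0,"ty":0,"tz":0,"twist":0,"claw":-1},
    {"tx":0,"ty":0,"tz":0,"twist":0,"claw":-1}
  ]
}}

```text
time: 5.4
ee_pos: [510.5, -81.6, 122.6]
orientation: [[-0.978, -0.21, -0.002], [-0.21, 0.978, 0.0], [0.002, 0.0, -1.0]]
ft_force: [-0.4, -0.6, -3.0]
finger_gap: 56.7
finger_force: 66.0
```

```bash
cat > held.py <<'E'
from h import *
s=st();c=eyes.camera("wrist");W=wpts(c,s)
R=np.array(s["orientation"]);L=(W-np.array(s["ee_pos"]))@R
f=c["frame"].astype(int);a=(abs(L[...,0])<45)&(abs(L[...,1])<34)&(abs(L[...,2]+14)<6)&(f.min(-1)>90)&(np.ptp(f,-1)<40)
P=L[a];zt=np.percentile(P[:,2],10);P=P[abs(P[:,2]-zt)<4];q,rad=cv2.minEnclosingCircle(P[:,:2].astype(np.float32));print("held top z",zt,"c",q,2*rad)
print(np.round(np.mean([r.read_state()["ee_pos"] for _ in range(5)],0),2))
E
python3 held.py
```

```text
t 5.4 pos [510.5 -81.6 122.6] yawx -167.88 gap 56.7 F [-0.4 -0.6 -3. ] M [-0.04  0.06 -0.05] ff 66.0 q [-0.37  0.3   1.76 -0.    1.08 -2.16]
held top z -14.672743558090515 c (4.843326568603516, 0.04896058142185211) 68.87777709960938
[511.27 -82.51 122.91]
```

Emit:
{"name": "jog_arm", "arguments": {
  "moves": [
    {"tx":0.006,"ty":0.019,"tz":-0.13,"twist":0,"claw":-1},
    {"tx":0,"ty":0,"tz":-0.12,"twist":0,"claw":-1},
    {"tx":0,"ty":0,"tz":0,"twist":0,"claw":-1},
    {"tx":0,"ty":0,"tz":0,"twist":0,"claw":-1}
  ]
}}

```text
time: 5.85
ee_pos: [513.0, -79.3, 73.1]
orientation: [[-0.978, -0.207, -0.001], [-0.207, 0.978, 0.0], [0.001, 0.001, -1.0]]
ft_force: [0.3, -0.7, -3.6]
finger_gap: 56.7
finger_force: 66.0
```

```bash
python3 - <<'E'
from h import *
s=st();c=eyes.camera("wrist")
save("w5.png",cv2.resize(c["frame"][180:350,190:380],None,fx=4,fy=3.5))
W=wpts(c,s);R=np.array(s["orientation"]);L=(W-np.array(s["ee_pos"]))@R
for v in range(215,320,6): print(v,[("%.0f/%.0f"%(L[v,u,0],L[v,u,2])) for u in (250,266,274,283,291,300,316)])
E
```

```text
t 5.85 pos [513.  -79.3  73.1] yawx -168.03 gap 56.7 F [ 0.3 -0.7 -3.6] M [-0.01 -0.04 -0.02] ff 66.0 q [-0.37  0.37  1.81 -0.    0.96 -2.15]
215 ['27/-8', '28/-14', '28/-14', '29/-14', '28/-13', '28/-13', '26/-6']
221 ['26/-14', '26/-14', '26/-14', '26/-14', '26/-15', '26/-14', '26/-14']
227 ['23/-14', '23/-14', '23/-13', '24/-15', '23/-14', '23/-14', '23/-14']
233 ['21/-15', '21/-14', '21/-14', '20/-13', '21/-15', '21/-14', '20/-14']
239 ['18/-14', '18/-14', '18/-14', '18/-14', '18/-15', '18/-14', '18/-15']
245 ['15/-14', '3/14', '3/12', '3/14', '3/12', 'nan/nan', '15/-13']
251 ['12/-15', '-1/13', '-1/14', '-1/14', '-1/13', '-1/14', '12/-15']
257 ['-28/62', '-27/61', '-4/13', '-4/14', '-4/14', '-4/13', '9/-13']
263 ['-3/4', '-34/64', '-7/12', '-7/13', '-7/12', '-33/62', '1/-4']
269 ['-4/-1', '-38/62', '-37/62', '-38/63', '-37/62', '-38/63', '-0/-8']
275 ['-5/-5', '-42/62', '-42/62', '-42/62', '-41/60', '-42/62', '-1/-12']
281 ['-6/-9', '-48/62', '-48/63', '-47/62', '-47/62', '-13/3', '-4/-12']
287 ['-7/-13', '-14/-1', '-15/0', '-16/2', '-15/1', '-13/-3', '-6/-14']
293 ['-10/-14', '-15/-6', '-16/-3', '-16/-4', '-15/-5', '-13/-9', '-10/-13']
299 ['-13/-14', '-13/-13', '-15/-10', '-16/-9', '-15/-11', '-13/-13', '-13/-14']
305 ['-16/-14', '-16/-14', '-16/-15', '-17/-13', '-16/-14', '-16/-14', '-17/-13']
311 ['-20/-14', '-20/-14', '-20/-14', '-20/-14', '-19/-15', '-19/-15', '-19/-15']
317 ['-24/-14', '-23/-14', '-23/-14', '-23/-14', '-23/-14', '-23/-15', '-23/-14']
```

View pics/w5.png

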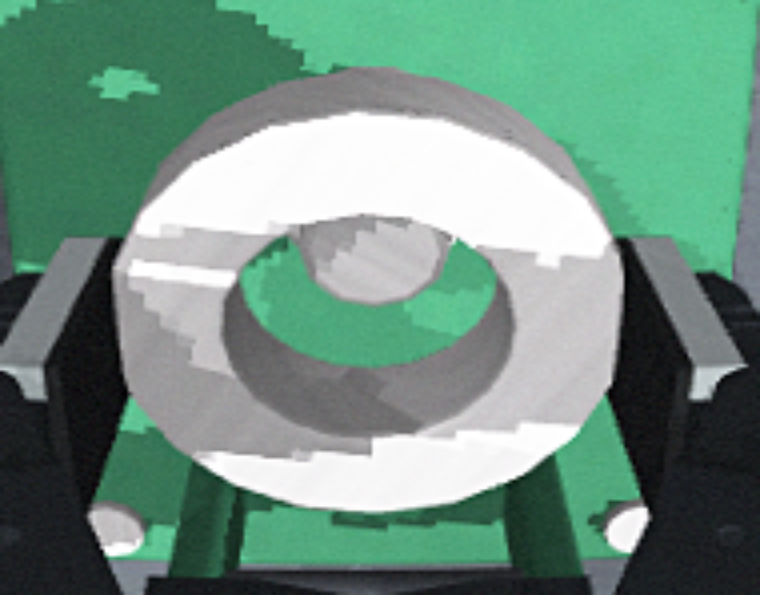

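The crop shows the spigot tip through the bore, around (375,260), almost centred sideways. I'll put numbers on its offset from the bore.

```bash
cat > off.py <<'E'
from h import *
from scipy.optimize import least_squares
def fit(B,R): return least_squares(lambda p:np.hypot(B[:,0]-p[0],B[:,1]-p[1])-R,[0,0],loss="soft_l1",f_scale=.5).x
def off(zt=(8,18),ztop=-14,Ro=30):
    s=st();c=eyes.camera("wrist");W=wpts(c,s);R=np.array(s["orientation"]);L=(W-np.array(s["ee_pos"]))@R
    o={}
    m=(L[...,2]>zt[0])&(L[...,2]<zt[1])&(np.hypot(L[...,0],L[...,1])<16); P=L[m]
    if len(P)<20: print("tip",len(P));return
    # arc on the far (-x) side: for each y bin, min x
    B=[]
    for y in np.arange(-9,9.1,1):
        q=P[abs(P[:,1]-y-np.median(P[:,1]))<.7]
        if len(q)>3:B.append([q[:,0].min(),np.median(q[:,1])])
    B=np.array(B);print("tip n",len(P),"z",np.median(P[:,2]),"y range",P[:,1].min(),P[:,1].max(),"x min",P[:,0].min(),"centre",fit(B,9.5))
    T=(abs(L[...,2]-ztop)<3.)&(np.hypot(L[...,0],L[...,1])<Ro+3);Q=L[T];B=[];C=[]
    rr=np.hypot(Q[:,0],Q[:,1]);th=np.degrees(np.arctan2(Q[:,1],Q[:,0]))
    for t in np.arange(-180,180,6):
        k=abs(th-t)<3
        if k.sum()>8: C.append(Q[k][rr[k].argmin(),:2]);
        if k.sum()>8 and (abs(t)<50 or abs(t)>130): B.append(Q[k][rr[k].argmax(),:2])
    print("bore",fit(np.array(C),16.2),"outer",fit(np.array(B),Ro))
if __name__=="__main__":off()
E
python3 off.py
```

```text
t 5.9 pos [513.7 -79.4  73.9] yawx -168.02 gap 56.4 F [ 1.1  0.4 -2.5] M [-0.02 -0.01 -0.02] ff 66.0 q [-0.37  0.37  1.81 -0.    0.96 -2.15]
tip n 697 z 13.94551665355141 y range -8.525951849215238 11.156812513382786 x min -9.174176540484307 centre [0.09953485 1.32143265]
bore [0.78205594 0.41152849] outer [0.56220382 0.29316852]
```

Emit:
{"name": "jog_arm", "arguments": {
  "moves": [
    {"tx":0.002,"ty":0.005,"tz":0,"twist":0,"claw":-1},
    {"tx":0,"ty":0,"tz":-0.06,"twist":0,"claw":-1},
    {"tx":0,"ty":0,"tz":-0.06,"twist":0,"claw":-1},
    {"tx":0,"ty":0,"tz":-0.02,"twist":0,"claw":-1},
    {"tx":0,"ty":0,"tz":-0.02,"twist":0,"claw":-1}
  ]
}}

```text
time: 6.45
ee_pos: [513.5, -77.4, 40.6]
orientation: [[-0.978, -0.209, -0.0], [-0.209, 0.978, -0.0], [0.0, -0.0, -1.0]]
ft_force: [0.3, -0.8, -2.6]
finger_gap: 56.4
finger_force: 66.1
```

Emit:
{"name": "jog_arm", "arguments": {
  "moves": [
    {"tx":0,"ty":0,"tz":-0.01,"twist":0,"claw":-1},
    {"tx":0,"ty":0,"tz":-0.01,"twist":0,"claw":-1}
  ]
}}

```text
time: 6.65
ee_pos: [513.8, -77.4, 37.2]
orientation: [[-0.978, -0.209, 0.0], [-0.209, 0.978, -0.0], [-0.0, -0.0, -1.0]]
ft_force: [1.0, -0.8, -3.5]
finger_gap: 56.9
finger_force: 66.1
```

Threaded past the shoulder without contact force, so I continue to the plate.

Emit:
{"name": "jog_arm", "arguments": {
  "moves": [
    {"tx":0,"ty":0,"tz":-0.04,"twist":0,"claw":-1},
    {"tx":0,"ty":0,"tz":-0.03,"twist":0,"claw":-1},
    {"tx":0,"ty":0,"tz":-0.02,"twist":0,"claw":-1},
    {"tx":0,"ty":0,"tz":-0.005,"twist":0,"claw":-1},
    {"tx":0,"ty":0,"tz":-0.005,"twist":0,"claw":-1},
    {"tx":0,"ty":0,"tz":0,"twist":0,"claw":-1}
  ]
}}

```text
time: 7.25
ee_pos: [513.8, -77.4, 17.3]
orientation: [[-0.978, -0.209, 0.0], [-0.209, 0.978, -0.0], [-0.0, -0.0, -1.0]]
ft_force: [0.0, -2.9, -4.9]
finger_gap: 56.5
finger_force: 65.9
```

Emit:
{"name": "jog_arm", "arguments": {
  "moves": [
    {"tx":0,"ty":0,"tz":0,"twist":0,"claw":1},
    {"tx":0,"ty":0,"tz":0,"twist":0,"claw":1},
    {"tx":0,"ty":0,"tz":0,"twist":0,"claw":1},
    {"tx":0,"ty":0,"tz":0,"twist":0,"claw":1},
    {"tx":0,"ty":0,"tz":0.05,"twist":0,"claw":1},
    {"tx":0,"ty":0,"tz":0.15,"twist":0,"claw":1},
    {"tx":0,"ty":0,"tz":0.2,"twist":0,"claw":1},
    {"tx":0,"ty":0,"tz":0.2,"twist":0,"claw":1},
    {"tx":0,"ty":0,"tz":0.1,"twist":0,"claw":1},
    {"tx":0,"ty":0,"tz":0,"twist":0,"claw":1}
  ]
}}

```text
time: 8.25
ee_pos: [515.9, -78.0, 161.8]
orientation: [[-0.978, -0.209, 0.008], [-0.209, 0.978, -0.003], [-0.007, -0.004, -1.0]]
ft_force: [-0.0, 0.7, -0.5]
finger_gap: 85.5
finger_force: 0.0
```

```bash
python3 - <<'E'
from h import *
s=st();c=eyes.camera("wrist");W=wpts(c,s);save("w6.png",c["frame"])
N=np.hypot(W[...,0]-513.4,W[...,1]+78.5)
P=W[(N<28)&(N>20)];print("collar top",np.percentile(P[:,2],[10,50,90]))
P=W[(N<75)&(N>45)&(W[...,2]<20)];print("plate",np.median(P[:,2]))
P=W[(N<8)];print("tip",np.percentile(P[:,2],[10,50,90]))
for lo,hi,R in((56,66,16),(28,37,40)):
    P=W[(W[...,2]>lo)&(W[...,2]<hi)&(N<R)]
    q,rad=cv2.minEnclosingCircle(P[:,:2].astype(np.float32));print(lo,len(P),np.round(q,1),round(2*rad,1))
E
```

```text
t 8.25 pos [515.9 -78.  161.8] yawx -167.94 gap 85.5 F [-0.   0.7 -0.5] M [ 0.   -0.    0.03] ff 0.0 q [-0.36  0.26  1.71  0.    1.16 -2.15]
collar top [ 31.04053228 257.41661437 264.20801777]
plate 10.905293723266908
tip [ 59.31318495  60.7614156  252.49825854]
56 489 [513.3 -78.1] 20.3
28 2592 [513.3 -77.6] 60.0
```

Collar top is 20.1 mm above the plate, so it is home. Next is the rack.

Emit:
{"name": "jog_arm", "arguments": {
  "moves": [
    {"tx":0,"ty":0.194,"tz":0,"twist":0,"claw":1},
    {"tx":0,"ty":0.194,"tz":0,"twist":0,"claw":1},
    {"tx":0,"ty":0.194,"tz":0,"twist":-0.0472,"claw":1},
    {"tx":0.027,"ty":0.194,"tz":0,"twist":-0.0472,"claw":1},
    {"tx":0.027,"ty":0.194,"tz":0,"twist":-0.0472,"claw":1},
    {"tx":0.027,"ty":0.194,"tz":0,"twist":-0.0472,"claw":1},
    {"tx":0.027,"ty":0.194,"tz":0,"twist":-0.0472,"claw":1},
    {"tx":0.027,"ty":0.194,"tz":0,"twist":-0.0472,"claw":1},
    {"tx":0.027,"ty":0.194,"tz":0,"twist":-0.0472,"claw":1},
    {"tx":0.027,"ty":0.194,"tz":0,"twist":-0.0472,"claw":1}
  ]
}}

```text
time: 9.3
ee_pos: [550.1, 309.6, 155.4]
orientation: [[-0.563, 0.826, -0.003], [0.826, 0.563, -0.001], [0.001, -0.003, -1.0]]
ft_force: [1.8, 0.0, 0.5]
finger_gap: 85.7
finger_force: 0.0
```

Emit:
{"name": "jog_arm", "arguments": {
  "moves": [
    {"tx":0,"ty":0,"tz":0,"twist":-0.0472,"claw":1},
    {"tx":0,"ty":0,"tz":0,"twist":-0.0472,"claw":1},
    {"tx":0,"ty":0,"tz":0,"twist":-0.0472,"claw":1},
    {"tx":0,"ty":0,"tz":0,"twist":-0.0472,"claw":0.2},
    {"tx":0,"ty":0,"tz":0,"twist":0,"claw":0.2},
    {"tx":0,"ty":0,"tz":0,"twist":0,"claw":0.2}
  ]
}}

```text
time: 9.9
ee_pos: [550.6, 308.0, 156.1]
orientation: [[-0.015, 1.0, -0.002], [1.0, 0.015, -0.001], [-0.001, -0.002, -1.0]]
ft_force: [-0.3, 0.9, 0.1]
finger_gap: 51.5
finger_force: 0.0
```

```bash
python3 - <<'E'
from h import *
s=st();c=eyes.camera("wrist");W=wpts(c,s);save("w7.png",c["frame"])
f=c["frame"].astype(int);g=(f.min(-1)>90)&(np.ptp(f,-1)<40)
P=W[g&(abs(W[...,0]-551)<22)&(abs(W[...,1]-310)<40)&(W[...,2]>45)&(W[...,2]<80)]
print(len(P),P.min(0),P.max(0),np.percentile(P[:,2],99));Q=P[P[:,2]>64]
print("top",len(Q),np.percentile(Q,[2,50,98],axis=0).round(1)); 
rc=cv2.minAreaRect(Q[:,:2].astype(np.float32));print(rc)
E
```

```text
t 9.9 pos [550.6 308.  156.1] yawx 90.85 gap 51.5 F [-0.3  0.9  0.1] M [ 0.04  0.02 -0.02] ff 0.0 q [0.33 0.46 1.43 0.   1.25 0.32]
1736 [534.34678804 274.62571231  45.16737593] [560.96023364 341.73024603  71.84379672] 70.71263469127273
top 1108 [[543.7 293.5  64.3]
 [552.  312.9  68.3]
 [560.5 328.9  70.7]]
((552.2136840820312, 311.3602600097656), (17.341733932495117, 39.20357131958008), 0.3952212333679199)
```

Emit:
{"name": "jog_arm", "arguments": {
  "moves": [
    {"tx":0.006,"ty":0.006,"tz":-0.15,"twist":0,"claw":0.1},
    {"tx":0,"ty":0,"tz":-0.15,"twist":0,"claw":0.1},
    {"tx":0,"ty":0,"tz":-0.15,"twist":0,"claw":0.1},
    {"tx":0,"ty":0,"tz":-0.1,"twist":0,"claw":0.1},
    {"tx":0,"ty":0,"tz":-0.03,"twist":0,"claw":0.1},
    {"tx":0,"ty":0,"tz":0,"twist":0,"claw":0.1},
    {"tx":0,"ty":0,"tz":0,"twist":0,"claw":-1},
    {"tx":0,"ty":0,"tz":0,"twist":0,"claw":-1},
    {"tx":0,"ty":0,"tz":0,"twist":0,"claw":-1},
    {"tx":0,"ty":0,"tz":0,"twist":0,"claw":-1}
  ],
  "grip_force": 80
}}

```text
time: 10.95
ee_pos: [553.2, 309.9, 43.1]
orientation: [[-0.011, 1.0, 0.002], [1.0, 0.011, 0.001], [0.001, 0.002, -1.0]]
ft_force: [-1.3, -1.0, 6.8]
finger_gap: 16.3
finger_force: 78.0
```

Emit:
{"name": "jog_arm", "arguments": {
  "moves": [
    {"tx":0,"ty":0,"tz":0,"twist":0,"claw":-1},
    {"tx":0,"ty":0,"tz":0,"twist":0,"claw":-1}
  ]
}}

```text
time: 11.15
ee_pos: [553.2, 309.8, 43.0]
orientation: [[-0.011, 1.0, 0.002], [1.0, 0.011, 0.001], [0.001, 0.002, -1.0]]
ft_force: [-1.0, 0.2, 6.8]
finger_gap: 16.4
finger_force: 78.0
```

Emit:
{"name": "jog_arm", "arguments": {
  "moves": [
    {"tx":0,"ty":0,"tz":0.05,"twist":0,"claw":-1},
    {"tx":0,"ty":0,"tz":0.15,"twist":0,"claw":-1},
    {"tx":0,"ty":0,"tz":0.2,"twist":0,"claw":-1},
    {"tx":-0.022,"ty":-0.19,"tz":0,"twist":0,"claw":-1},
    {"tx":-0.022,"ty":-0.19,"tz":0,"twist":0,"claw":-1},
    {"tx":-0.022,"ty":-0.19,"tz":0,"twist":0,"claw":-1},
    {"tx":-0.022,"ty":-0.19,"tz":0,"twist":0,"claw":-1},
    {"tx":-0.022,"ty":-0.19,"tz":0,"twist":0,"claw":-1},
    {"tx":0,"ty":0,"tz":-0.1,"twist":0,"claw":-1},
    {"tx":0,"ty":0,"tz":0,"twist":0,"claw":-1}
  ]
}}

```text
time: 12.15
ee_pos: [528.2, 118.2, 99.5]
orientation: [[-0.008, 1.0, -0.005], [1.0, 0.008, 0.0], [0.0, -0.005, -1.0]]
ft_force: [-0.6, -0.2, -5.3]
finger_gap: 16.6
finger_force: 79.9
```

```bash
python3 - <<'E'
from h import *
s=st();c=eyes.camera("wrist");save("w8.png",c["frame"])
k=eyes.camera("scene");V=pts(k);f=k["frame"].astype(int)
m=(abs(V[...,0]-530)<30)&(abs(V[...,1]-120)<50)&(V[...,2]>8)&(V[...,2]<95)&(f.min(-1)>100)&(np.ptp(f,-1)<40)
print(m.sum(),np.percentile(V[m],[1,50,99],axis=0).round(1))
a=np.vstack([c["frame"][150:400,130:430],k["frame"][180:380,200:500]]);save("c8.png",a)
E
```

```text
t 12.15 pos [528.2 118.2  99.5] yawx 90.48 gap 16.6 F [-0.6 -0.2 -5.3] M [-0.01  0.1   0.05] ff 79.9 q [0.01 0.37 1.73 0.   1.05 0.01]
183 [[524.8  90.6  68.6]
 [536.5 121.8  84.1]
 [538.7 150.2  94.3]]
```

View pics/c8.png

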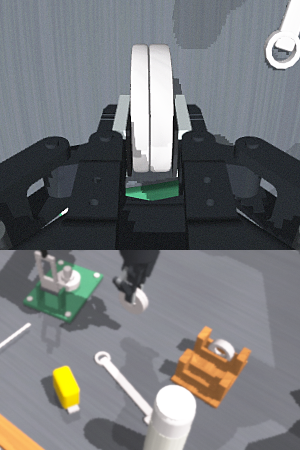

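The ring is held upright between the pads at (152,110), and the small ring is still in the rack. I lower it until it touches the bench.

Emit:
{"name": "jog_arm", "arguments": {
  "moves": [
    {"tx":0,"ty":0,"tz":-0.12,"twist":0,"claw":-1},
    {"tx":0,"ty":0,"tz":-0.12,"twist":0,"claw":-1},
    {"tx":0,"ty":0,"tz":-0.05,"twist":0,"claw":-1},
    {"tx":0,"ty":0,"tz":-0.01,"twist":0,"claw":-1},
    {"tx":0,"ty":0,"tz":-0.005,"twist":0,"claw":-1},
    {"tx":0,"ty":0,"tz":0,"twist":0,"claw":-1}
  ]
}}

```text
time: 12.85
ee_pos: [531.3, 119.8, 41.3]
orientation: [[-0.011, 1.0, 0.002], [1.0, 0.011, 0.0], [0.0, 0.002, -1.0]]
ft_force: [0.6, 0.4, -5.0]
finger_gap: 16.7
finger_force: 79.8
```

Emit:
{"name": "jog_arm", "arguments": {
  "moves": [
    {"tx":0,"ty":0,"tz":-0.005,"twist":0,"claw":-1},
    {"tx":0,"ty":0,"tz":-0.005,"twist":0,"claw":-1},
    {"tx":0,"ty":0,"tz":0,"twist":0,"claw":-1}
  ]
}}

```text
time: 13.15
ee_pos: [530.6, 119.4, 38.6]
orientation: [[-0.011, 1.0, 0.0], [1.0, 0.011, -0.0], [-0.0, 0.0, -1.0]]
ft_force: [0.1, -0.1, -4.9]
finger_gap: 16.6
finger_force: 79.9
```

Emit:
{"name": "jog_arm", "arguments": {
  "moves": [
    {"tx":0,"ty":0,"tz":-0.005,"twist":0,"claw":-1},
    {"tx":0,"ty":0,"tz":-0.005,"twist":0,"claw":-1},
    {"tx":0,"ty":0,"tz":-0.005,"twist":0,"claw":-1},
    {"tx":0,"ty":0,"tz":0,"twist":0,"claw":-1}
  ]
}}

```text
time: 13.55
ee_pos: [530.4, 119.5, 35.2]
orientation: [[-0.011, 1.0, -0.0], [1.0, 0.011, 0.0], [0.0, -0.0, -1.0]]
ft_force: [0.1, -0.3, -4.6]
finger_gap: 16.5
finger_force: 80.0
```

Emit:
{"name": "jog_arm", "arguments": {
  "moves": [
    {"tx":0,"ty":0,"tz":-0.005,"twist":0,"claw":-1},
    {"tx":0,"ty":0,"tz":0,"twist":0,"claw":-1}
  ]
}}

```text
time: 13.75
ee_pos: [530.6, 119.5, 35.1]
orientation: [[-0.011, 1.0, 0.0], [1.0, 0.011, -0.0], [-0.0, 0.0, -1.0]]
ft_force: [-2.5, -0.1, 3.8]
finger_gap: 16.8
finger_force: 81.1
```

The ring has touched down. I release it, then topple it towards -x by pushing with the +x finger so the plain face ends up on top.

Emit:
{"name": "jog_arm", "arguments": {
  "moves": [
    {"tx":0,"ty":0,"tz":0,"twist":0,"claw":-0.3},
    {"tx":0,"ty":0,"tz":0,"twist":0,"claw":0},
    {"tx":0,"ty":0,"tz":0,"twist":0,"claw":1},
    {"tx":0,"ty":0,"tz":0.01,"twist":0,"claw":1},
    {"tx":0,"ty":0,"tz":0.01,"twist":0,"claw":1},
    {"tx":0,"ty":0,"tz":0,"twist":0,"claw":1}
  ]
}}

```text
time: 14.35
ee_pos: [530.8, 119.5, 38.7]
orientation: [[-0.011, 1.0, 0.001], [1.0, 0.011, 0.0], [0.0, 0.001, -1.0]]
ft_force: [0.3, -0.3, -0.4]
finger_gap: 85.2
finger_force: 0.0
```

```bash
python3 - <<'E'
from h import *
s=st()
for n in("scene","wrist"):
    k=eyes.camera(n);V=pts(k) if n=="scene" else wpts(k,s);f=k["frame"].astype(int)
    m=(abs(V[...,0]-530)<60)&(abs(V[...,1]-120)<60)&(V[...,2]>8)&(V[...,2]<75)&(f.min(-1)>120)&(np.ptp(f,-1)<40)
    print(m.sum(),np.percentile(V[m],[1,50,99],axis=0).round(1).tolist())
E
```

```text
t 14.35 pos [530.8 119.5  38.7] yawx 90.62 gap 85.2 F [ 0.3 -0.3 -0.4] M [-0.   -0.01 -0.03] ff 0.0 q [0.02 0.45 1.78 0.   0.91 0.01]
407 [[485.3, 107.1, 9.6], [536.5, 130.9, 45.7], [580.5, 151.2, 70.4]]
5381 [[482.9, 100.0, 29.0], [529.7, 131.7, 58.3], [579.4, 151.9, 73.2]]
```

Emit:
{"name": "jog_arm", "arguments": {
  "moves": [
    {"tx":-0.06,"ty":0,"tz":0,"twist":0,"claw":1},
    {"tx":-0.06,"ty":0,"tz":0,"twist":0,"claw":1},
    {"tx":-0.03,"ty":0,"tz":0,"twist":0,"claw":1},
    {"tx":-0.025,"ty":0,"tz":0,"twist":0,"claw":1},
    {"tx":-0.025,"ty":0,"tz":0,"twist":0,"claw":1},
    {"tx":-0.025,"ty":0,"tz":0,"twist":0,"claw":1},
    {"tx":-0.025,"ty":0,"tz":0,"twist":0,"claw":1},
    {"tx":-0.025,"ty":0,"tz":0,"twist":0,"claw":1},
    {"tx":0,"ty":0,"tz":0,"twist":0,"claw":1},
    {"tx":0,"ty":0,"tz":0,"twist":0,"claw":1}
  ]
}}

```text
time: 15.45
ee_pos: [475.4, 119.5, 38.3]
orientation: [[-0.011, 1.0, 0.0], [1.0, 0.011, -0.0], [-0.0, 0.0, -1.0]]
ft_force: [0.1, 0.4, 0.4]
finger_gap: 85.2
finger_force: 0.0
```

```bash
python3 - <<'E'
from h import *
s=st()
for n in("scene","wrist"):
    k=eyes.camera(n);V=pts(k) if n=="scene" else wpts(k,s);f=k["frame"].astype(int)
    m=(abs(V[...,0]-500)<70)&(abs(V[...,1]-120)<60)&(V[...,2]>8)&(V[...,2]<75)&(f.min(-1)>120)&(np.ptp(f,-1)<40)
    print(m.sum(),np.percentile(V[m],[1,50,99],axis=0).round(1).tolist())
    save("t_%s.png"%n,k["frame"])
E
```

```text
t 15.45 pos [475.4 119.5  38.3] yawx 90.63 gap 85.2 F [0.1 0.4 0.4] M [ 0.   -0.02  0.03] ff 0.0 q [ 0.02  0.38  1.91 -0.    0.85  0.01]
434 [[458.1, 93.4, 8.4], [499.6, 127.6, 17.9], [530.9, 150.7, 70.1]]
9014 [[456.6, 90.9, 10.5], [487.6, 124.9, 16.9], [523.2, 150.8, 70.2]]
```

View pics/t_wrist.png

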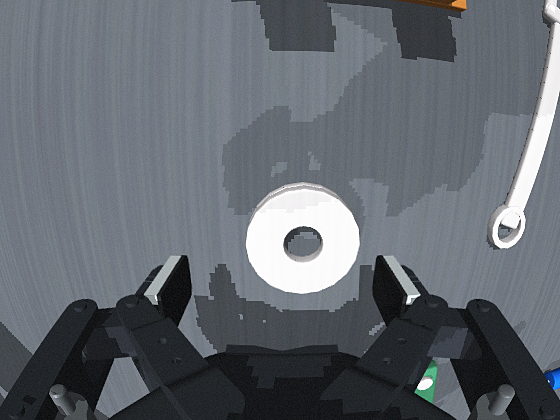

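The ring lies flat at (303,240) with its small bore up, so the recess faces down. I raise the gripper, turn it to the stand's yaw and measure.

Emit:
{"name": "jog_arm", "arguments": {
  "moves": [
    {"tx":0,"ty":0,"tz":0.15,"twist":0,"claw":1},
    {"tx":0,"ty":0,"tz":0.15,"twist":0,"claw":1},
    {"tx":0.036,"ty":0,"tz":0.15,"twist":0.0472,"claw":1},
    {"tx":0.036,"ty":0,"tz":0,"twist":0.0472,"claw":1},
    {"tx":0,"ty":0,"tz":0,"twist":0.0472,"claw":1},
    {"tx":0,"ty":0,"tz":0,"twist":0.0472,"claw":1},
    {"tx":0,"ty":0,"tz":0,"twist":0.0472,"claw":1},
    {"tx":0,"ty":0,"tz":0,"twist":0.0472,"claw":1},
    {"tx":0,"ty":0,"tz":0,"twist":0.0472,"claw":1},
    {"tx":0,"ty":0,"tz":0,"twist":0.0472,"claw":1}
  ]
}}

```text
time: 16.55
ee_pos: [490.0, 119.4, 128.2]
orientation: [[-0.933, 0.359, -0.0], [0.359, 0.933, -0.0], [0.0, -0.0, -1.0]]
ft_force: [1.0, -0.1, 0.0]
finger_gap: 85.5
finger_force: 0.0
```

Emit:
{"name": "jog_arm", "arguments": {
  "moves": [
    {"tx":0,"ty":0,"tz":0,"twist":0.0472,"claw":1},
    {"tx":0,"ty":0,"tz":0,"twist":0.0472,"claw":1},
    {"tx":0,"ty":0,"tz":0,"twist":0.0472,"claw":1},
    {"tx":0,"ty":0,"tz":0,"twist":0.0472,"claw":1},
    {"tx":0,"ty":0,"tz":0,"twist":0,"claw":1}
  ]
}}

```text
time: 17.05
ee_pos: [490.0, 119.4, 128.3]
orientation: [[-0.976, -0.219, -0.0], [-0.219, 0.976, 0.0], [0.0, 0.0, -1.0]]
ft_force: [-0.3, 0.4, -0.2]
finger_gap: 85.8
finger_force: 0.0
```

```bash
python3 - <<'E'
from h import *
s=st();c=eyes.camera("wrist");W=wpts(c,s);R=np.array(s["orientation"]);f=c["frame"].astype(int)
a=(W[...,2]>12)&(W[...,2]<24)&(np.hypot(W[...,0]-489,W[...,1]-121)<50)&(f.min(-1)>90)
P=W[a];q,rad=cv2.minEnclosingCircle(P[:,:2].astype(np.float32));print(len(P),np.median(P[:,2]),q,2*rad)
d=np.array([q[0],q[1],0])-s["ee_pos"];print("delta world",d[:2],"per200",d[:2]/200)
E
```

```text
t 17.05 pos [490.  119.4 128.3] yawx -167.35 gap 85.8 F [-0.3  0.4 -0.2] M [0.04 0.03 0.01] ff 0.0 q [ 0.02  0.27  1.79  0.    1.08 -1.77]
4132 16.905026731242508 (487.4038391113281, 119.73164367675781) 63.886436462402344
delta world [-2.59358296  0.30596886] per200 [-0.01296791  0.00152984]
```

Emit:
{"name": "jog_arm", "arguments": {
  "moves": [
    {"tx":-0.013,"ty":0.001,"tz":-0.1,"twist":-0.003,"claw":1},
    {"tx":0,"ty":0,"tz":-0.15,"twist":0,"claw":1},
    {"tx":0,"ty":0,"tz":-0.15,"twist":0,"claw":1},
    {"tx":0,"ty":0,"tz":-0.12,"twist":0,"claw":1},
    {"tx":0,"ty":0,"tz":-0.07,"twist":0,"claw":1},
    {"tx":0,"ty":0,"tz":-0.03,"twist":0,"claw":1},
    {"tx":0,"ty":0,"tz":0,"twist":0,"claw":-1},
    {"tx":0,"ty":0,"tz":0,"twist":0,"claw":-1},
    {"tx":0,"ty":0,"tz":0,"twist":0,"claw":-1},
    {"tx":0,"ty":0,"tz":0,"twist":0,"claw":-1}
  ],
  "grip_force": 60
}}

```text
time: 18.1
ee_pos: [487.9, 119.6, 5.7]
orientation: [[-0.978, -0.208, 0.002], [-0.208, 0.978, -0.0], [-0.002, -0.001, -1.0]]
ft_force: [-1.8, -1.9, 6.4]
finger_gap: 60.7
finger_force: 64.5
```

Emit:
{"name": "jog_arm", "arguments": {
  "moves": [
    {"tx":0,"ty":0,"tz":0,"twist":0,"claw":-1},
    {"tx":0,"ty":0,"tz":0,"twist":0,"claw":-1}
  ]
}}

```text
time: 18.3
ee_pos: [487.8, 119.5, 5.6]
orientation: [[-0.978, -0.208, 0.002], [-0.208, 0.978, -0.0], [-0.002, -0.001, -1.0]]
ft_force: [-2.7, -0.8, 6.3]
finger_gap: 60.8
finger_force: 64.5
```

Emit:
{"name": "jog_arm", "arguments": {
  "moves": [
    {"tx":0,"ty":0,"tz":0.05,"twist":0,"claw":-1},
    {"tx":0,"ty":0,"tz":0.15,"twist":0,"claw":-1},
    {"tx":0,"ty":0,"tz":0.2,"twist":0,"claw":-1},
    {"tx":0,"ty":0,"tz":0.2,"twist":0,"claw":-1},
    {"tx":0.026,"ty":-0.197,"tz":0,"twist":0,"claw":-1},
    {"tx":0.026,"ty":-0.197,"tz":0,"twist":0,"claw":-1},
    {"tx":0.026,"ty":-0.197,"tz":0,"twist":0,"claw":-1},
    {"tx":0.026,"ty":-0.197,"tz":0,"twist":0,"claw":-1},
    {"tx":0.026,"ty":-0.197,"tz":0,"twist":0,"claw":-1},
    {"tx":0,"ty":0,"tz":0,"twist":0,"claw":-1}
  ]
}}

```text
time: 19.3
ee_pos: [514.4, -82.3, 125.0]
orientation: [[-0.979, -0.204, 0.002], [-0.204, 0.979, -0.003], [-0.002, -0.003, -1.0]]
ft_force: [-0.6, -0.2, -4.9]
finger_gap: 60.8
finger_force: 67.6
```

Emit:
{"name": "jog_arm", "arguments": {
  "moves": [
    {"tx":0,"ty":0,"tz":-0.12,"twist":0,"claw":-1},
    {"tx":0,"ty":0,"tz":-0.1,"twist":0,"claw":-1},
    {"tx":0,"ty":0,"tz":-0.03,"twist":0,"claw":-1},
    {"tx":0,"ty":0,"tz":0,"twist":0,"claw":-1},
    {"tx":0,"ty":0,"tz":0,"twist":0,"claw":-1}
  ]
}}

```text
time: 19.8
ee_pos: [513.8, -77.1, 75.1]
orientation: [[-0.978, -0.209, 0.001], [-0.209, 0.978, -0.0], [-0.001, -0.001, -1.0]]
ft_force: [0.3, 0.5, -5.2]
finger_gap: 60.4
finger_force: 67.7
```

```bash
cat > off2.py <<'E'
from off import *
s=st();c=eyes.camera("wrist");W=wpts(c,s);R=np.array(s["orientation"]);L=(W-np.array(s["ee_pos"]))@R
rho=np.hypot(L[...,0],L[...,1])
Z=L[...,2];m=(rho<35)&(Z>-20)&(Z<-8);zt=np.median(Z[m]);print("ring top z",zt)
Q=L[(rho<35)&(abs(Z-zt)<3)];r_=np.hypot(Q[:,0],Q[:,1]);th=np.degrees(np.arctan2(Q[:,1],Q[:,0]))
C=[];B=[]
for t in np.arange(-180,180,6):
    k=abs(th-t)<3
    if k.sum()>8:
        C.append(Q[k][r_[k].argmin(),:2])
        if abs(t)<50 or abs(t)>130:B.append(Q[k][r_[k].argmax(),:2])
print("bore",fit(np.array(C),10.7),"outer",fit(np.array(B),32))
P=L[(rho<16)&(Z>6)&(Z<20)]
if len(P)>10:
    print("tip",len(P),np.median(P[:,2]),P.min(0),P.max(0))
    B=[]
    for y in np.arange(-9,9.1,1):
        q=P[abs(P[:,1]-y-np.median(P[:,1]))<.7]
        if len(q)>3:B.append([q[:,0].min(),np.median(q[:,1])])
    print("tip centre",fit(np.array(B),9.5))
save("w9.png",cv2.resize(c["frame"][180:350,190:380],None,fx=4,fy=3.5))
E
python3 off2.py
```

```text
t 19.8 pos [513.8 -77.1  75.1] yawx -167.94 gap 60.4 F [ 0.3  0.5 -5.2] M [ 0.   -0.02 -0.05] ff 67.7 q [-0.36  0.37  1.81  0.    0.97 -2.15]
ring top z -11.186861758238818
bore [0.35306777 0.30892174] outer [0.15252541 0.42303067]
tip 274 15.182806304239133 [-9.31109796 -8.58986141 13.76709076] [-1.02186237  7.51887369 16.89852287]
tip centre [ 0.26413081 -0.79769211]
```

View pics/w9.png

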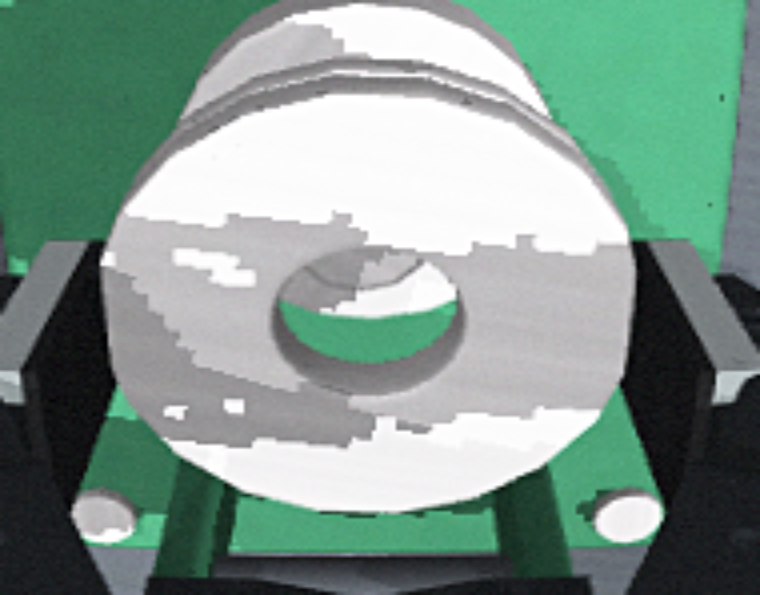

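The crop shows the spigot tip behind the bore at about (365,290), against the bore centre at (368,320). It is aligned within about 0.5 mm, so I lower slowly onto the spigot.

Emit:
{"name": "jog_arm", "arguments": {
  "moves": [
    {"tx":0,"ty":-0.002,"tz":-0.02,"twist":0,"claw":-1},
    {"tx":0,"ty":0,"tz":-0.015,"twist":0,"claw":-1},
    {"tx":0,"ty":0,"tz":-0.01,"twist":0,"claw":-1},
    {"tx":0,"ty":0,"tz":-0.01,"twist":0,"claw":-1},
    {"tx":0,"ty":0,"tz":-0.01,"twist":0,"claw":-1}
  ]
}}

```text
time: 20.35
ee_pos: [513.2, -77.8, 61.1]
orientation: [[-0.978, -0.209, -0.0], [-0.209, 0.978, 0.0], [0.0, 0.0, -1.0]]
ft_force: [0.2, 0.4, -3.9]
finger_gap: 60.5
finger_force: 67.7
```

Emit:
{"name": "jog_arm", "arguments": {
  "moves": [
    {"tx":0,"ty":0,"tz":-0.01,"twist":0,"claw":-1},
    {"tx":0,"ty":0,"tz":-0.01,"twist":0,"claw":-1}
  ]
}}

```text
time: 20.55
ee_pos: [513.2, -77.8, 57.1]
orientation: [[-0.978, -0.209, -0.0], [-0.209, 0.978, 0.0], [0.0, 0.0, -1.0]]
ft_force: [0.4, -0.1, -4.0]
finger_gap: 60.8
finger_force: 67.7
```

Emit:
{"name": "jog_arm", "arguments": {
  "moves": [
    {"tx":0,"ty":0,"tz":-0.01,"twist":0,"claw":-1},
    {"tx":0,"ty":0,"tz":-0.01,"twist":0,"claw":-1},
    {"tx":0,"ty":0,"tz":-0.01,"twist":0,"claw":-1},
    {"tx":0,"ty":0,"tz":-0.01,"twist":0,"claw":-1}
  ]
}}

```text
time: 20.95
ee_pos: [513.2, -77.8, 49.1]
orientation: [[-0.978, -0.209, 0.0], [-0.209, 0.978, -0.0], [-0.0, -0.0, -1.0]]
ft_force: [0.3, -0.0, -5.3]
finger_gap: 60.3
finger_force: 67.7
```

Emit:
{"name": "jog_arm", "arguments": {
  "moves": [
    {"tx":0,"ty":0,"tz":-0.01,"twist":0,"claw":-1},
    {"tx":0,"ty":0,"tz":-0.01,"twist":0,"claw":-1},
    {"tx":0,"ty":0,"tz":-0.01,"twist":0,"claw":-1}
  ]
}}

```text
time: 21.25
ee_pos: [513.2, -77.7, 43.1]
orientation: [[-0.978, -0.209, 0.0], [-0.209, 0.978, -0.0], [-0.0, -0.0, -1.0]]
ft_force: [-0.3, -0.5, -4.5]
finger_gap: 60.4
finger_force: 67.7
```

No contact force so far. I continue until it seats.

Emit:
{"name": "jog_arm", "arguments": {
  "moves": [
    {"tx":0,"ty":0,"tz":-0.01,"twist":0,"claw":-1},
    {"tx":0,"ty":0,"tz":-0.005,"twist":0,"claw":-1},
    {"tx":0,"ty":0,"tz":-0.005,"twist":0,"claw":-1},
    {"tx":0,"ty":0,"tz":0,"twist":0,"claw":-1}
  ]
}}

```text
time: 21.65
ee_pos: [513.2, -77.7, 39.2]
orientation: [[-0.978, -0.209, -0.0], [-0.209, 0.978, 0.0], [0.0, 0.0, -1.0]]
ft_force: [0.1, 0.1, -5.4]
finger_gap: 60.4
finger_force: 67.7
```

Emit:
{"name": "jog_arm", "arguments": {
  "moves": [
    {"tx":0,"ty":0,"tz":-0.005,"twist":0,"claw":-1},
    {"tx":0,"ty":0,"tz":-0.003,"twist":0,"claw":-1},
    {"tx":0,"ty":0,"tz":0,"twist":0,"claw":-1}
  ]
}}

```text
time: 21.95
ee_pos: [513.3, -77.8, 37.8]
orientation: [[-0.978, -0.209, 0.0], [-0.209, 0.978, -0.0], [-0.0, -0.0, -1.0]]
ft_force: [0.4, 0.4, -3.4]
finger_gap: 60.3
finger_force: 67.7
```

Emit:
{"name": "jog_arm", "arguments": {
  "moves": [
    {"tx":0,"ty":0,"tz":0,"twist":0,"claw":1},
    {"tx":0,"ty":0,"tz":0,"twist":0,"claw":1},
    {"tx":0,"ty":0,"tz":0,"twist":0,"claw":1},
    {"tx":0,"ty":0,"tz":0,"twist":0,"claw":1},
    {"tx":0,"ty":0,"tz":0.05,"twist":0,"claw":1},
    {"tx":0,"ty":0,"tz":0.15,"twist":0,"claw":1},
    {"tx":0,"ty":0,"tz":0.2,"twist":0,"claw":1},
    {"tx":0,"ty":0,"tz":0.2,"twist":0,"claw":1},
    {"tx":0,"ty":0,"tz":0,"twist":0,"claw":1}
  ]
}}

```text
time: 22.85
ee_pos: [516.9, -79.0, 164.3]
orientation: [[-0.978, -0.209, 0.011], [-0.209, 0.978, -0.004], [-0.01, -0.007, -1.0]]
ft_force: [-0.6, -0.2, 0.0]
finger_gap: 85.3
finger_force: 0.0
```

```bash
python3 - <<'E'
from h import *
s=st();c=eyes.camera("wrist");W=wpts(c,s)
N=np.hypot(W[...,0]-513.4,W[...,1]+78.)
for a,b,lo,hi in((20,28,20,80),(0,7,20,90),(45,75,0,20)):
    P=W[(N<b)&(N>a)&(W[...,2]>lo)&(W[...,2]<hi)];print(a,b,len(P),np.percentile(P[:,2],[10,50,90]))
P=W[(W[...,2]>44)&(W[...,2]<55)&(N<45)];q,rad=cv2.minEnclosingCircle(P[:,:2].astype(np.float32));print(len(P),np.round(q,1),round(2*rad,1))
X=np.c_[P[:,:2]-P[:,:2].mean(0),np.ones(len(P))];print("tilt",np.linalg.lstsq(X,P[:,2],rcond=None)[0])
k=eyes.camera("scene");V=pts(k);M=(np.hypot(V[...,0]-610,V[...,1]+57)<60)&(V[...,2]>120)&(V[...,2]<215);f=k["frame"];Q=V[M&(f.max(-1)<80)];print("handle scene",len(Q),Q.mean(0),Q.min(0),Q.max(0))
E
```

```text
t 22.85 pos [516.9 -79.  164.3] yawx -167.95 gap 85.3 F [-0.6 -0.2  0. ] M [-0.02 -0.03  0.02] ff 0.0 q [-0.37  0.26  1.71  0.    1.16 -2.15]
20 28 1725 [48.18516611 48.97518619 49.82133896]
0 7 240 [59.06055354 60.00323099 60.8193538 ]
45 75 10797 [10.0085736  10.97776093 11.9520424 ]
4015 [513.  -77.4] 64.0
tilt [5.00803484e-03 1.15451842e-03 4.88948288e+01]
handle scene 76 [610.63651767 -53.22921154 193.1125679 ] [603.33059791 -57.97997435 170.71189275] [616.20655904 -49.58992523 210.65515727]
```

Ring top is 11.0 mm below the shaft tip with no tilt, so it is fully home. Next I shut the gripper, pass over the clamp and drop the fingers behind the handle.

Emit:
{"name": "jog_arm", "arguments": {
  "moves": [
    {"tx":0,"ty":0,"tz":0.2,"twist":0,"claw":-1},
    {"tx":0,"ty":0,"tz":0.21,"twist":0,"claw":-1},
    {"tx":0,"ty":0,"tz":0.05,"twist":0,"claw":-1},
    {"tx":0,"ty":0,"tz":0,"twist":0,"claw":-1},
    {"tx":0.15,"ty":0.032,"tz":0,"twist":0,"claw":-1},
    {"tx":0.15,"ty":0.032,"tz":0,"twist":0,"claw":-1},
    {"tx":0.15,"ty":0.032,"tz":0,"twist":0,"claw":-1},
    {"tx":0.15,"ty":0.032,"tz":0,"twist":0,"claw":-1},
    {"tx":0.15,"ty":0.032,"tz":0,"twist":0,"claw":-1},
    {"tx":0,"ty":0,"tz":0,"twist":0,"claw":-1}
  ]
}}

```text
time: 23.95
ee_pos: [664.6, -44.7, 244.8]
orientation: [[-0.978, -0.21, -0.005], [-0.21, 0.978, 0.002], [0.004, 0.003, -1.0]]
ft_force: [0.5, 0.8, -0.5]
finger_gap: -0.1
finger_force: 0.0
```

```bash
python3 - <<'E'
from h import *
s=st();
k=eyes.camera("scene");V=pts(k);save("s10.png",k["frame"])
a=np.radians(12.1);R=np.array([[np.cos(a),np.sin(a)],[-np.sin(a),np.cos(a)]])
S=(V[...,:2]-[515,-76.8])@R.T  # scene-frame stand coords
M=(abs(S[...,1])<15)&(S[...,0]>60)&(S[...,0]<130)&(V[...,2]>165)&(V[...,2]<214)&(k["frame"].max(-1)<90)
print(M.sum(),np.percentile(S[M],[2,50,98],axis=0),np.percentile(V[M][:,2],[2,50,98]))
print("tcp stand",(np.array(s["ee_pos"])[:2]-[513.4,-78])@R.T)
E
```

```text
t 23.95 pos [664.6 -44.7 244.8] yawx -167.9 gap -0.1 F [ 0.5  0.8 -0.5] M [-0.    0.01 -0.03] ff 0.0 q [-0.23  0.47  1.2   0.    1.48 -2.02]
97 [[ 91.29393133  -4.62950436]
 [ 98.80144977   2.84296021]
 [103.08916255   6.61418916]] [172.70627544 196.55230619 211.09141707]
tcp stand [154.81515182   0.87020498]
```

Emit:
{"name": "jog_arm", "arguments": {
  "moves": [
    {"tx":0,"ty":0,"tz":-0.17,"twist":0,"claw":-1},
    {"tx":0,"ty":0,"tz":-0.17,"twist":0,"claw":-1},
    {"tx":-0.0587,"ty":-0.0125,"tz":0,"twist":0,"claw":-1},
    {"tx":-0.0587,"ty":-0.0125,"tz":0,"twist":0,"claw":-1},
    {"tx":-0.0587,"ty":-0.0125,"tz":0,"twist":0,"claw":-1},
    {"tx":-0.0587,"ty":-0.0125,"tz":0,"twist":0,"claw":-1},
    {"tx":-0.0587,"ty":-0.0125,"tz":0,"twist":0,"claw":-1}
  ]
}}

```text
time: 24.7
ee_pos: [603.1, -58.3, 180.9]
orientation: [[-0.978, -0.208, -0.0], [-0.208, 0.978, 0.0], [0.0, 0.001, -1.0]]
ft_force: [3.5, 1.1, 1.7]
finger_gap: -0.1
finger_force: 1.4
```

Emit:
{"name": "jog_arm", "arguments": {
  "moves": [
    {"tx":-0.0587,"ty":-0.0125,"tz":0,"twist":0,"claw":-1},
    {"tx":-0.0587,"ty":-0.0125,"tz":0,"twist":0,"claw":-1},
    {"tx":-0.0587,"ty":-0.0125,"tz":0,"twist":0,"claw":-1},
    {"tx":-0.044,"ty":-0.009,"tz":0,"twist":0,"claw":-1}
  ]
}}

```text
time: 25.1
ee_pos: [559.1, -67.6, 181.4]
orientation: [[-0.978, -0.208, -0.001], [-0.208, 0.978, 0.0], [0.001, 0.0, -1.0]]
ft_force: [1.7, 1.2, -0.5]
finger_gap: 0.0
finger_force: 1.0
```

```bash
python3 - <<'E'
from h import *
s=st();a=np.radians(12.1);R=np.array([[np.cos(a),np.sin(a)],[-np.sin(a),np.cos(a)]])
p=(np.array(s["ee_pos"])[:2]-[513.4,-78])@R.T;print("X",p[0]-78,"y",p[1])
k=eyes.camera("scene");V=pts(k);save("s11.png",k["frame"][120:280,180:400])
S=(V[...,:2]-[515,-76.8])@R.T
M=(abs(S[...,1])<30)&(S[...,0]>-60)&(S[...,0]<120)&(V[...,2]>75)&(V[...,2]<170)
for z in range(75,170,15):
    q=M&(V[...,2]>=z)&(V[...,2]<z+15)
    if q.sum():print(z,q.sum(),np.percentile(S[q][:,0],[5,50,95]).round())
E
```

```text
t 25.1 pos [559.1 -67.6 181.4] yawx -167.97 gap 0.0 F [ 1.7  1.2 -0.5] M [ 0.12 -0.41 -0.01] ff 1.0 q [-0.32  0.32  1.58  0.    1.25 -2.1 ]
X -31.12908406301584 y 0.5624553181096351
75 120 [64. 69. 73.]
90 106 [58. 64. 67.]
105 61 [51. 58. 61.]
120 63 [47. 52. 56.]
135 68 [40. 46. 49.]
150 101 [37. 41. 44.]
165 42 [33. 38. 41.]
```

The clamp follows the push, now at about 68°. I continue along the arc.

Emit:
{"name": "jog_arm", "arguments": {
  "moves": [
    {"tx":-0.0465,"ty":-0.01,"tz":-0.015,"twist":0,"claw":-1},
    {"tx":-0.0465,"ty":-0.01,"tz":-0.015,"twist":0,"claw":-1},
    {"tx":-0.049,"ty":-0.0105,"tz":-0.031,"twist":0,"claw":-1},
    {"tx":-0.049,"ty":-0.0105,"tz":-0.031,"twist":0,"claw":-1},
    {"tx":-0.043,"ty":-0.009,"tz":-0.039,"twist":0,"claw":-1},
    {"tx":-0.043,"ty":-0.009,"tz":-0.039,"twist":0,"claw":-1}
  ]
}}

```text
time: 25.75
ee_pos: [504.4, -79.7, 147.3]
orientation: [[-0.978, -0.209, 0.0], [-0.209, 0.978, -0.0], [0.0, -0.0, -1.0]]
ft_force: [1.7, -0.2, 1.3]
finger_gap: 0.1
finger_force: 0.9
```

Emit:
{"name": "jog_arm", "arguments": {
  "moves": [
    {"tx":-0.0355,"ty":-0.0075,"tz":-0.0465,"twist":0,"claw":-1},
    {"tx":-0.0355,"ty":-0.0075,"tz":-0.0465,"twist":0,"claw":-1},
    {"tx":-0.027,"ty":-0.006,"tz":-0.052,"twist":0,"claw":-1},
    {"tx":-0.027,"ty":-0.006,"tz":-0.052,"twist":0,"claw":-1}
  ]
}}

```text
time: 26.15
ee_pos: [479.5, -84.8, 107.3]
orientation: [[-0.978, -0.209, -0.0], [-0.209, 0.978, 0.0], [0.0, 0.0, -1.0]]
ft_force: [1.9, 0.9, 1.3]
finger_gap: 0.1
finger_force: 0.8
```

Emit:
{"name": "jog_arm", "arguments": {
  "moves": [
    {"tx":-0.018,"ty":-0.004,"tz":-0.056,"twist":0,"claw":-1},
    {"tx":-0.018,"ty":-0.004,"tz":-0.056,"twist":0,"claw":-1},
    {"tx":-0.008,"ty":-0.002,"tz":-0.05,"twist":0,"claw":-1},
    {"tx":0,"ty":0,"tz":0,"twist":0,"claw":-1}
  ]
}}

```text
time: 26.55
ee_pos: [469.9, -86.2, 74.1]
orientation: [[-0.978, -0.208, -0.003], [-0.208, 0.978, 0.001], [0.003, 0.002, -1.0]]
ft_force: [-0.2, 0.3, 0.0]
finger_gap: 0.1
finger_force: 0.0
```

Emit:
{"name": "jog_arm", "arguments": {
  "moves": [
    {"tx":0,"ty":0,"tz":-0.02,"twist":0,"claw":-1},
    {"tx":0,"ty":0,"tz":-0.02,"twist":0,"claw":-1},
    {"tx":0,"ty":0,"tz":-0.01,"twist":0,"claw":-1},
    {"tx":0,"ty":0,"tz":0,"twist":0,"claw":-1}
  ]
}}

```text
time: 26.95
ee_pos: [471.4, -86.7, 65.8]
orientation: [[-0.978, -0.209, 0.0], [-0.209, 0.978, -0.0], [-0.0, -0.0, -1.0]]
ft_force: [-0.7, -0.4, -0.0]
finger_gap: 0.0
finger_force: 0.0
```

Emit:
{"name": "jog_arm", "arguments": {
  "moves": [
    {"tx":0,"ty":0,"tz":-0.008,"twist":0,"claw":-1},
    {"tx":0,"ty":0,"tz":0,"twist":0,"claw":-1}
  ]
}}

```text
time: 27.15
ee_pos: [471.5, -86.8, 64.3]
orientation: [[-0.978, -0.209, 0.0], [-0.209, 0.978, -0.0], [-0.0, -0.0, -1.0]]
ft_force: [-0.1, 0.2, 0.7]
finger_gap: 0.0
finger_force: 0.1
```

Emit:
{"name": "jog_arm", "arguments": {
  "moves": [
    {"tx":0,"ty":0,"tz":-0.008,"twist":0,"claw":-1},
    {"tx":0,"ty":0,"tz":0,"twist":0,"claw":-1}
  ]
}}

```text
time: 27.35
ee_pos: [471.4, -86.8, 62.7]
orientation: [[-0.978, -0.209, 0.0], [-0.209, 0.978, -0.0], [-0.0, -0.0, -1.0]]
ft_force: [0.0, -0.6, 0.6]
finger_gap: 0.1
finger_force: 0.2
```

Emit:
{"name": "jog_arm", "arguments": {
  "moves": [
    {"tx":0,"ty":0,"tz":-0.006,"twist":0,"claw":-1},
    {"tx":0,"ty":0,"tz":0,"twist":0,"claw":-1}
  ]
}}

```text
time: 27.55
ee_pos: [471.4, -86.8, 61.8]
orientation: [[-0.978, -0.209, 0.0], [-0.209, 0.978, -0.0], [-0.0, -0.0, -1.0]]
ft_force: [-1.6, 0.1, 4.3]
finger_gap: 0.0
finger_force: 2.3
```

Emit:
{"name": "jog_arm", "arguments": {
  "moves": [
    {"tx":0,"ty":0,"tz":-0.006,"twist":0,"claw":-1},
    {"tx":0,"ty":0,"tz":0,"twist":0,"claw":-1}
  ]
}}

```text
time: 27.75
ee_pos: [471.5, -86.9, 61.6]
orientation: [[-0.978, -0.209, 0.001], [-0.209, 0.978, -0.0], [-0.0, -0.001, -1.0]]
ft_force: [-3.8, 1.1, 13.9]
finger_gap: -0.3
finger_force: 7.1
```

Emit:
{"name": "jog_arm", "arguments": {
  "moves": [
    {"tx":0,"ty":0,"tz":-0.004,"twist":0,"claw":-1},
    {"tx":0,"ty":0,"tz":0,"twist":0,"claw":-1}
  ]
}}

```text
time: 27.95
ee_pos: [471.5, -86.9, 61.4]
orientation: [[-0.978, -0.209, 0.001], [-0.209, 0.978, -0.001], [-0.001, -0.001, -1.0]]
ft_force: [-6.4, 1.9, 20.7]
finger_gap: -0.2
finger_force: 10.4
```

The clamp is against a hard stop at the expected height. I back off, move clear and check the whole scene.

Emit:
{"name": "jog_arm", "arguments": {
  "moves": [
    {"tx":0,"ty":0,"tz":0.03,"twist":0,"claw":-1},
    {"tx":0,"ty":0,"tz":0.15,"twist":0,"claw":-1},
    {"tx":0,"ty":0,"tz":0.2,"twist":0,"claw":-1},
    {"tx":0,"ty":0,"tz":0.2,"twist":0,"claw":-1},
    {"tx":-0.1,"ty":0.15,"tz":0.1,"twist":0,"claw":-1},
    {"tx":-0.1,"ty":0.2,"tz":0,"twist":0,"claw":-1},
    {"tx":0,"ty":0.2,"tz":0,"twist":0,"claw":-1},
    {"tx":0,"ty":0.2,"tz":0,"twist":0,"claw":-1},
    {"tx":0,"ty":0,"tz":0,"twist":0,"claw":-1}
  ]
}}

```text
time: 28.85
ee_pos: [430.4, 67.2, 195.6]
orientation: [[-0.977, -0.213, 0.0], [-0.213, 0.977, 0.002], [-0.001, 0.002, -1.0]]
ft_force: [0.7, -0.4, 0.3]
finger_gap: 0.2
finger_force: 0.0
```

```bash
python3 - <<'E'
from h import *
s=st();a=np.radians(12.1);R=np.array([[np.cos(a),np.sin(a)],[-np.sin(a),np.cos(a)]])
for n,o in(("scene",[515,-76.8]),("top",[511.2,-78.8])):
    k=eyes.camera(n);V=pts(k);save("f_%s.png"%n,k["frame"]);S=(V[...,:2]-o)@R.T
    for lo,hi in((-78,-60),(-55,-42),(-35,-20),(15,30),(40,55)):
        q=V[...,2][(S[...,0]>lo)&(S[...,0]<hi)&(abs(S[...,1])<24)&(V[...,2]>40)&(V[...,2]<90)]
        print(n,lo,len(q),np.percentile(q,[50,90]).round(1) if len(q) else "")
k=cv2.imread("pics/f_scene.png");t=cv2.imread("pics/f_top.png")
cv2.imwrite("pics/f.png",np.vstack([cv2.resize(k[60:360],(560,300)),t[90:390]]))
E
```

```text
t 28.85 pos [430.4  67.2 195.6] yawx -167.69 gap 0.2 F [ 0.7 -0.4  0.3] M [-0.06 -0.   -0.02] ff 0.0 q [-0.1   0.08  1.85  0.    1.22 -1.89]
scene -78 30 [60.6 62.2]
scene -55 23 [60.5 62.2]
scene -35 108 [56.8 60.2]
scene 15 92 [52.1 60.4]
scene 40 90 [59.3 61. ]
top -78 32 [59.2 61.8]
top -55 24 [60.1 63.7]
top -35 90 [57.1 61.1]
top 15 91 [52.  58.9]
top 40 85 [58.7 61. ]
```

View pics/f.png

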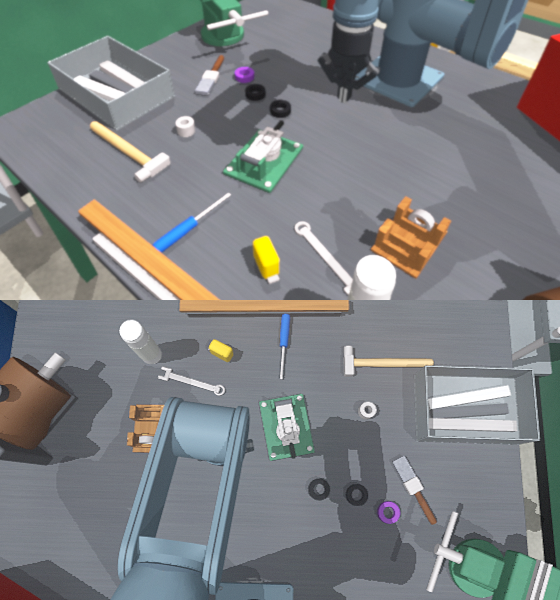

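The final picture shows the clamp level over the stack at (265,148) in the scene half and (287,428) in the top half. The handle top is at 60–62 mm along its whole length, the other parts are undisturbed, and the robot is clear, so I hand in.

```bash
python3 -c "
from station import r
print(r.hand_in())"
```

```text
the job is handed in; nothing more can be done
None
```

The collar and then the recessed ring (recess down) are fully home on the shaft, the hold-down loop is swung down level over them, and the job is handed in after about 29 s of robot time; no verdict was returned.

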